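# Gauge the bore of the next bearing sleeve and sort it

## Robot

A 7-joint arm with a two-finger parallel gripper is mounted at the origin on a cart in front of the work surface, level with it; the furniture and walls round the work are solid. World frame = base frame: x ahead of the robot, y to its left, z up, the work surface at z = 0. Lengths are in m, angles in rad, forces in N, time in s.
With the tool pointing down it reaches from about 0.425 to 0.925 m from the base axis. Payload 6.8 kg.
Tool frame: the origin (TCP) lies midway between the tips of the shut fingers; the grasp point (between the pads) lies 19 mm behind it; z points along the fingers, x is the direction in which the jaws open and shut, and the axes are right-handed (so a half turn about z gives the same grasp; the last joint's range is limited). The gripper opens to 85 mm and grips with 20 to 120 N. Pads are 22 mm wide; open, the fingers measure 114 mm over their backs; the gripper's body (76 mm by 85 mm) begins 54 mm behind the grasp point. The pads swing forward as they close: fully open they stand 13 mm farther back than shut.
Start: joints at [-1.383, 0.477, 0.022, 1.555, -0.011, 1.109, -0.083], TCP at [0.197, 0.646, 0.231] pointing down, gripper open.
Joint ranges: [-2.96, 2.96], [-0.34, 2.1], [-1.41, 1.46], [0.24, 2.44], [-1.37, 4.51], [0.17, 1.92], [-2.96, 2.96]. Speed limits (rad/s): [2.39, 2.39, 3.14, 3.14, 3.14, 3.14, 3.14].

## Interface

Orientations are given as a rotation vector (axis times angle).
In Python, from bench import r gives the robot as it stands. The module is installed in compiled form; this text tells all that it offers.
- The arm moves only by the shell command python3 -m pendant 'ROWS' [OPENING] [FORCE]. ROWS is text: rows parted by semicolons, each of 4 numbers parted by spaces: the shift along the tool's x, y, z in cm, then the turn about the tool's z in degrees. A call has 1 to 8 rows; each row shifts and turns the pose as measured when the row begins, along the tool's axes as they then stand; what a row does not reach is not made up. A row lasts 1/12 s, in which the tool goes at most 41.7 mm and 7.16 degrees, less where a joint would pass 70% of its speed; a pose out of reach is approached as far as the arm can. A call with a gripper value outside its range is refused whole. OPENING is the closure in counts, from 0 (fully open) to 255 (shut), set as the call begins (- or left out, the last holds). The fingers move at their own pace and stop on an object; FORCE is the grip in N (left out, the last holds). Time passes only in rows, so rows that do not move let the fingers close. It gives the time, the measured TCP pose, the force and the opening at its end, in the units of the state.
- r.get_obs(): the state, without advancing time (a new reading comes with each control period).
- r.grab_frame(name): name is "scene" or "top" or "wrist"; returns a dict with "color" (384x512x3 uint8, red, green, blue), "fx", "fy", "cx", "cy" (pixels), "R" (3x3) and "t" (3): a world point X has camera coordinates R X + t; the wrist camera has in their place "hand_eye" (4x4, takes a point from camera to tool coordinates, whose origin is the TCP and whose axes are the tool frame's). Camera axes: x right, y down, z forward; pixel columns grow to the right and rows downward; lengths in m; the calibration is good to about 2 mm. The wrist camera is an equidistant fisheye: a pixel r from the principal point sees the ray r / f radians off the axis. A picture is of the moment at which its call begins: read the wrist's pose just before it. There is no depth.
- r.hand_in(): hands the job in, once; it reports no verdict.
The state is a dict: "clock": time; "joints": joint angles; "qvel": joint speeds; "tau": joint torques, N m; "tcp_pos": TCP position; "orientation": TCP orientation; "contact_force": force on the tool from outside, world axes, zero at the start; "moment": the same for the moment, N m; "grip_width": finger opening in m.
Only numpy, scipy, OpenCV 4.12 (cv2) and the standard library are available. Lean on these libraries where they do the work, as an engineer would, in place of code of your own. Each camera call takes 0.05 s, during which the arm holds its last target.

## Task

Take the front brass sleeve from the rail (the one nearest the rail's end stop) and slide it down over the slanted plug gauge, without forcing it, until it stops, to find out how far it goes. If it stops at the thick part of the pin its bore is good: stand it upright in the green tray; if it drops all the way down to the collar its bore is too wide: stand it upright in the red tray. Set it down rather than dropping it, and leave the rear sleeve and everything else on the bench where they are.

Things in the scene. Friction and masses are not known exactly. Their poses are not given: they have to be found in the camera images.
- sleeve_a: brass bearing sleeve, upright tube 31 mm outside diameter, 45 mm long, about 0.18 kg. Origin: centre of its lower end; z along the tube, up. Both end mouths are counterbored 22.5 mm wide, 3 mm deep; the bore between is 15.5 mm (good) or 20.5 mm (too wide). The sleeves look alike from outside; either may stand in front
- sleeve_b: the other brass sleeve: same outside size, weight and frame as sleeve_a, but with the other bore
- rail: fixed aluminium rail 200 x 50 mm that holds the sleeves in single file; floor 4 mm and side lips 9.5 mm above the bench (lips' inner faces 38 mm apart). Origin: centre of its underside, x along the rail towards the rear, z up. End stop, 16 mm high, across the front end at x = -97 mm (towards the robot). The front sleeve stands near x = -55 mm, the rear one near x = +45 mm
- gauge_pin: steel go / no-go pin on the collar, leaning 35 degrees from vertical to the robot's right. Origin: its foot, centre of the collar's upper face, 56 mm above the bench; z along the pin to its tip, y level. From the foot: thick part 18.5 mm diameter, 18 mm long (red band, 1 mm chamfer), then thin part 13.5 mm diameter to 41 mm, then a tapering nose, tip at 48 mm
- green_tray: fixed open green plastic tray for good sleeves, 116 x 116 mm outside (122 mm over the rim), 27 mm high, walls and floor 3 mm. Origin: centre of its underside, z up
- red_tray: fixed open red plastic tray for rejected sleeves, same size and frame as the green tray
- caliper: digital caliper, 190 x 67 x 14 mm, lying loose behind the gauge; leave alone
- pin_gauge: hand pin gauge, 110 x 21 x 18 mm, lying loose; leave alone
- hex_key_set: yellow folding hex key set, 92 x 22 x 24 mm, lying loose; leave alone
- marker_0: black marker with red cap, 132 x 18 x 18 mm, lying loose; leave alone
- gauge: fixed grey gauge holder on a dark base plate 108 x 76 mm, 12 mm thick (screws to 17 mm), its slanted boss ends in a round collar, 39 mm diameter. Origin: centre of the base's underside. A good sleeve stops when its bore meets the pin's step, its lower end 15 mm from the collar; a too wide one goes on until its lower end lies on the collar
- bin_corner (a point): lower corner, nearest the robot and on its right, of the grey picking bin that hangs over the left rear of the bench, 0.43 m above it. From this point the bin reaches 150 mm away from the robot (x), 235 mm to the left (y) and 125 mm up, with more bins behind: keep wrist and forearm clear of them, moving to the right of it before swinging the tool
There are look-alikes about, which are no part of the job. What is shaped like the sleeve_b but blue is not meant.

How it is judged:
By the outcome, as a careful person would: the job done as asked, in the order asked, and still so for the second after the job is handed in, with the robot touching nothing.
It also fails if it takes over 46 s, if anything falls off the work surface, if the arm or the gripper's body presses on something with over 40 N, if the wrist force passes 120 N, or if a joint passes its speed limit or range.

## Working session

There is one attempt and no reset: what is moved stays moved. The work goes in short steps, Python scripts to look and compute and a shell command to move; the robot and the scene stay as the last step left them, time stands still between calls to the robot, and variables do not carry over. Pictures are saved under pics/ and viewed, and the job is handed in when it is done.

```bash
mkdir -p pics
python3 - <<'E'
from bench import r
import cv2,numpy as np
o=r.get_obs()
print({k:np.round(v,3) for k,v in o.items()})
for n in ["scene","top","wrist"]:
    f=r.grab_frame(n); cv2.imwrite(f"pics/{n}0.png",cv2.cvtColor(f["color"],cv2.COLOR_RGB2BGR))
    print(n,{k:np.round(v,3).tolist() for k,v in f.items() if k!="color"})
print(r.get_obs()["clock"])
E
```

```text
{'clock': np.float64(0.0), 'joints': array([-1.383,  0.478,  0.022,  1.556, -0.012,  1.109, -0.083]), 'qvel': array([ 0.001, -0.001,  0.001,  0.   , -0.   ,  0.001,  0.001]), 'tau': array([-0.0000e+00, -5.9644e+01,  1.6080e+00, -2.8120e+01,  1.2000e-02,
        9.0000e-03,  0.0000e+00]), 'tcp_pos': array([0.197, 0.645, 0.23 ]), 'orientation': array([ 2.524e+00,  1.869e+00, -2.000e-03]), 'contact_force': array([ 0.135, -0.499, -0.919]), 'moment': array([ 0.001, -0.068,  0.046]), 'grip_width': np.float64(0.085)}
scene {'fx': 455.43, 'fy': 455.43, 'cx': 258.877, 'cy': 189.802, 'R': [[-0.665, -0.746, 0.019], [-0.36, 0.298, -0.884], [0.654, -0.595, -0.467]], 't': [0.296, 0.46, 0.846]}
top {'fx': 464.446, 'fy': 464.446, 'cx': 259.128, 'cy': 192.801, 'R': [[-0.023, -1.0, 0.011], [-0.985, 0.021, -0.168], [0.168, -0.014, -0.986]], 't': [-0.069, 0.595, 1.466]}
wrist {'fx': 297.319, 'fy': 297.319, 'cx': 255.252, 'cy': 195.668, 'hand_eye': [[1.0, -0.0, 0.001, -0.001], [-0.0, 0.962, 0.273, -0.069], [-0.001, -0.273, 0.962, -0.143], [0.0, 0.0, 0.0, 1.0]]}
0.15
```

View pics/scene0.png

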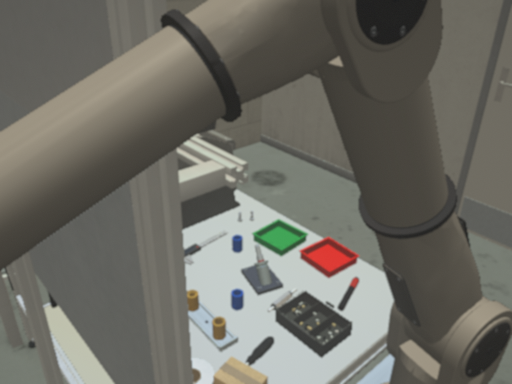

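View pics/top0.png

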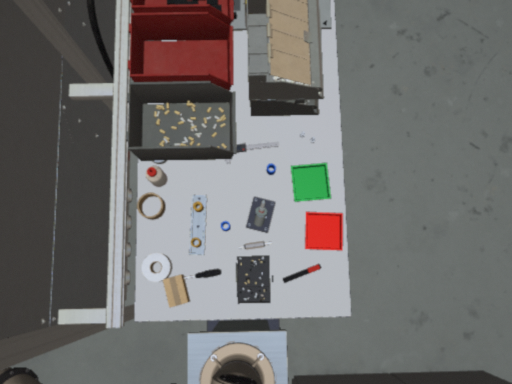

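View pics/wrist0.png

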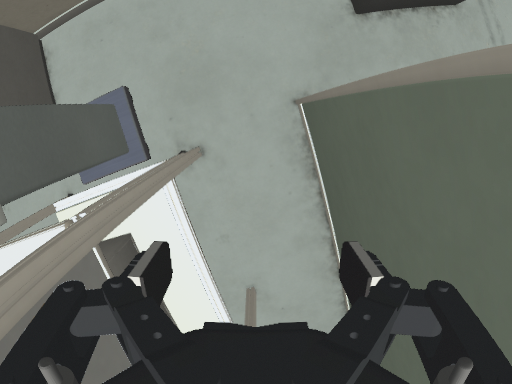

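Run:
```python
import cv2,numpy as np
t=cv2.imread("pics/top0.png")
cv2.imwrite("pics/topL.png",cv2.resize(t[0:384,40:240],None,fx=3,fy=1.5625*1,interpolation=cv2.INTER_CUBIC)) if 0 else cv2.imwrite("pics/topL.png",cv2.resize(t[60:340,30:240],None,fx=2.1,fy=2.1,interpolation=cv2.INTER_CUBIC))
cv2.imwrite("pics/topB.png",cv2.resize(t[140:320,130:350],None,fx=3.3,fy=3.3,interpolation=cv2.INTER_CUBIC))
s=cv2.imread("pics/scene0.png")
cv2.imwrite("pics/sceneB.png",cv2.resize(s[180:384,140:400],None,fx=2.9,fy=2.9,interpolation=cv2.INTER_CUBIC))
```

```text
(no output)
```

View pics/topL.png

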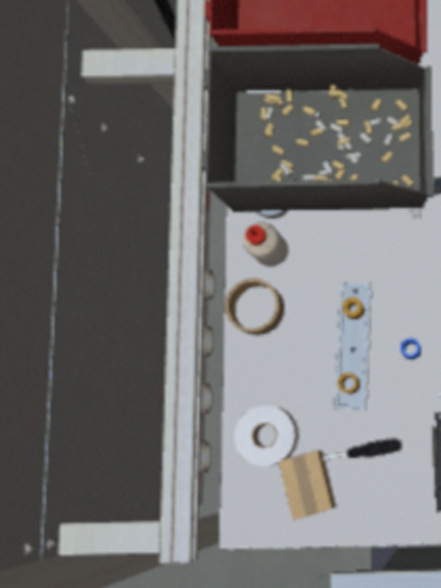

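View pics/topB.png

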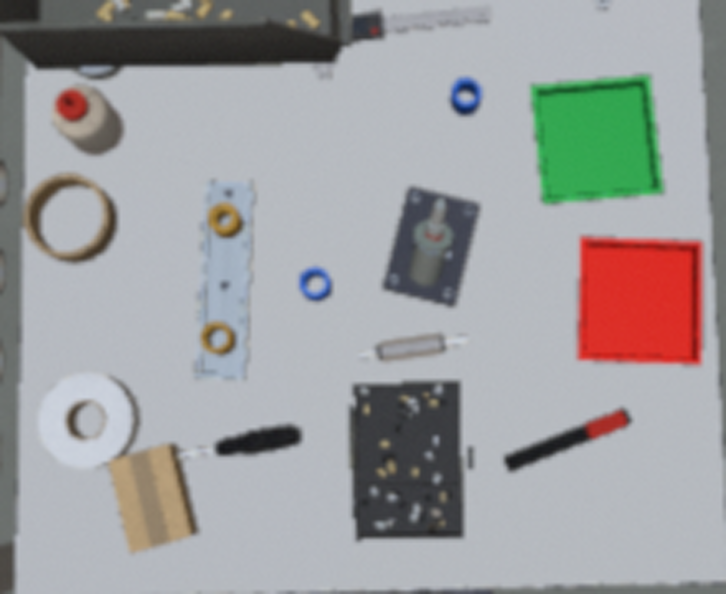

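View pics/sceneB.png

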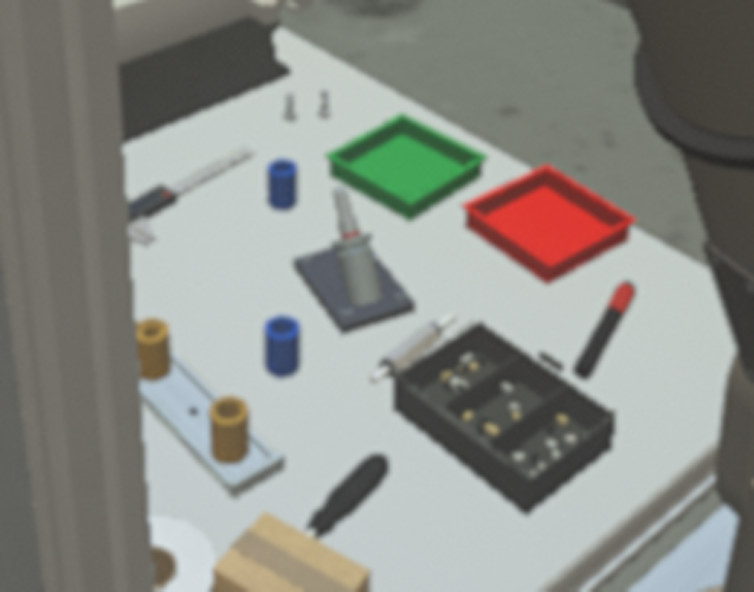

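Run:
```python
import cv2,numpy as np
t=cv2.imread("pics/top0.png")
g=(255*(t/255.)**0.45).astype(np.uint8)
cv2.imwrite("pics/topG.png",cv2.resize(g[0:384,0:250],None,fx=1.55,fy=1.55,interpolation=cv2.INTER_CUBIC))
w=cv2.imread("pics/wrist0.png"); s=cv2.imread("pics/scene0.png")
g=(255*(w/255.)**0.6).astype(np.uint8)
cv2.imwrite("pics/wG.png",cv2.resize(g,None,fx=1.5,fy=1.5,interpolation=cv2.INTER_CUBIC))
g=(255*(s/255.)**0.6).astype(np.uint8)
cv2.imwrite("pics/sG.png",cv2.resize(g,None,fx=1.5,fy=1.5,interpolation=cv2.INTER_CUBIC))
```

```text
(no output)
```

View pics/topG.png

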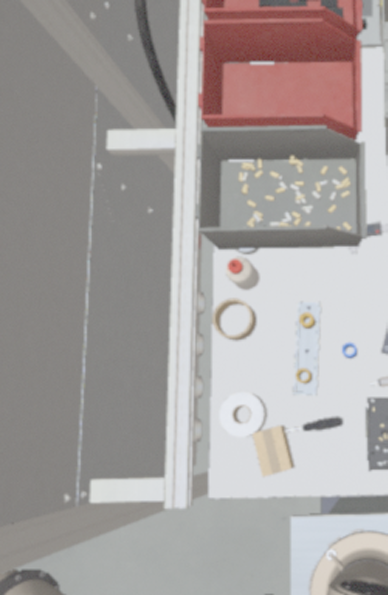

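View pics/wG.png

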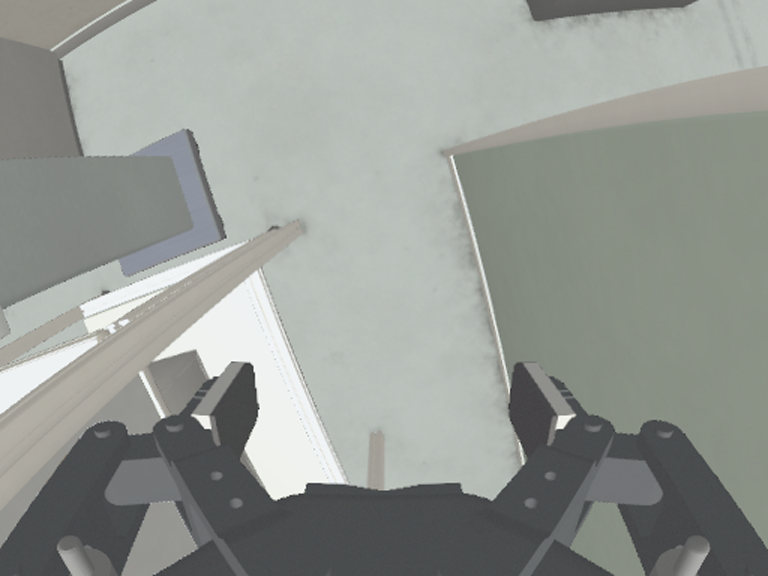

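View pics/sG.png

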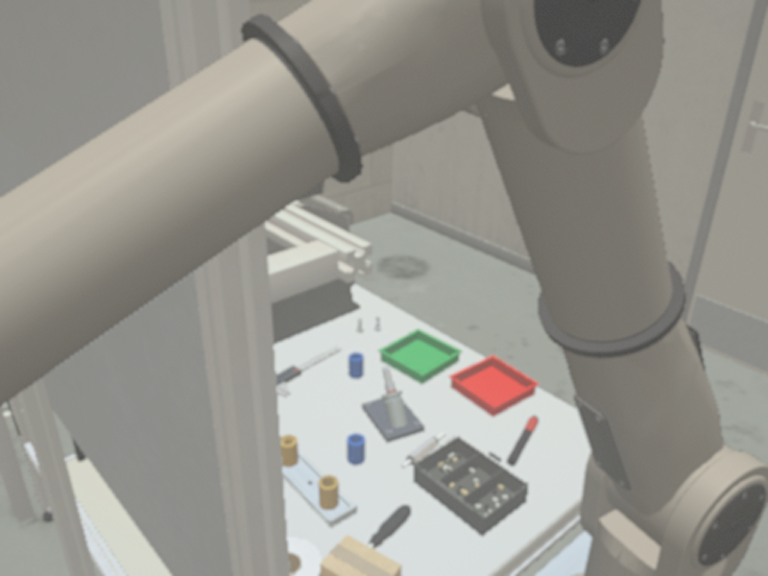

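```bash
cat > h.py <<'E'
import numpy as np,cv2
from scipy.spatial.transform import Rotation as Ro
from bench import r
def ray(f,px,pose=None):
    u,v=px
    if "R" in f:
        R=np.array(f["R"]);t=np.array(f["t"])
        d=np.array([(u-f["cx"])/f["fx"],(v-f["cy"])/f["fy"],1.]); d=R.T@d; c=-R.T@t
    else:
        H=np.array(f["hand_eye"]);p,o=pose
        x,y=(u-f["cx"])/f["fx"],(v-f["cy"])/f["fy"];th=np.hypot(x,y)
        s=np.sin(th)/th if th>1e-9 else 1
        d=np.array([x*s,y*s,np.cos(th)])
        T=Ro.from_rotvec(o).as_matrix()
        c=T@H[:3,3]+p; d=T@H[:3,:3]@d
    return c,d/np.linalg.norm(d)
def plane(f,px,z,pose=None):
    c,d=ray(f,px,pose); return c+d*(z-c[2])/d[2]
def tri(r1,r2):
    (a,u),(b,v)=r1,r2
    A=np.stack([u,-v],1); s=np.linalg.lstsq(A,b-a,rcond=None)[0]
    p,q=a+u*s[0],b+v*s[1]; return (p+q)/2,np.linalg.norm(p-q)
def proj(f,X):
    c=np.array(f["R"])@X+np.array(f["t"]); return c[0]/c[2]*f["fx"]+f["cx"],c[1]/c[2]*f["fy"]+f["cy"]
def grab(n,name=None):
    o=r.get_obs(); f=r.grab_frame(n)
    if name: cv2.imwrite(f"pics/{name}.png",cv2.cvtColor(f["color"],cv2.COLOR_RGB2BGR))
    return f,(np.array(o["tcp_pos"]),np.array(o["orientation"]))
E
python3 - <<'E'
from h import *
import pickle
S,p=grab("scene");T,_=grab("top");W,pw=grab("wrist")
pickle.dump((S,T,W,pw),open("f0.pkl","wb"))
np.set_printoptions(precision=3,suppress=True)
for a in [(108,325),(126,325),(118,308)]:
  print(a,[tri(ray(T,a),ray(W,b,pw)) for b in [(170,178),(180,180),(55,140)]])
# post: vertical lines in wrist and scene
for px in [(112,0),(165,0),(185,380),(160,380)]:
  c,d=ray(S,px); print(px,[c+d*(y-c[1])/d[1] for y in (.35,.4,.45)])
for px in [(200,150),(190,150),(100,215),(110,240),(0,300)]:
  c,d=ray(W,px,pw); print(px,c,[c+d*(y-c[1])/d[1] for y in (.35,.4,.45)])
E
```

```text
(108, 325) [(array([ 0.181,  0.469, -0.17 ]), np.float64(0.033112519248534165)), (array([ 0.186,  0.478, -0.187]), np.float64(0.04856925206834403)), (array([0.129, 0.407, 0.037]), np.float64(0.11451764977608783))]
(126, 325) [(array([ 0.181,  0.433, -0.259]), np.float64(0.05623549365404323)), (array([ 0.187,  0.443, -0.279]), np.float64(0.07455856326425421)), (array([ 0.12 ,  0.365, -0.017]), np.float64(0.11722819250073778))]
(118, 308) [(array([ 0.212,  0.449, -0.245]), np.float64(0.01306134257634218)), (array([ 0.218,  0.459, -0.271]), np.float64(0.004005360140887378)), (array([0.152, 0.387, 0.017]), np.float64(0.16837693086063812))]
(112, 0) [array([0.312, 0.35 , 0.744]), array([0.205, 0.4  , 0.755]), array([0.099, 0.45 , 0.766])]
(165, 0) [array([0.202, 0.35 , 0.753]), array([0.119, 0.4  , 0.762]), array([0.036, 0.45 , 0.771])]
(185, 380) [array([0.223, 0.35 , 0.228]), array([0.135, 0.4  , 0.348]), array([0.048, 0.45 , 0.468])]
(160, 380) [array([0.306, 0.35 , 0.151]), array([0.201, 0.4  , 0.288]), array([0.096, 0.45 , 0.424])]
(200, 150) [0.131 0.665 0.374] [array([ 0.221,  0.35 , -1.09 ]), array([ 0.206,  0.4  , -0.858]), array([ 0.192,  0.45 , -0.626])]
(190, 150) [0.131 0.665 0.374] [array([ 0.195,  0.35 , -0.894]), array([ 0.184,  0.4  , -0.693]), array([ 0.174,  0.45 , -0.492])]
(100, 215) [0.131 0.665 0.374] [array([ 0.208,  0.35 , -0.083]), array([ 0.195,  0.4  , -0.011]), array([0.183, 0.45 , 0.062])]
(110, 240) [0.131 0.665 0.374] [array([ 0.257,  0.35 , -0.08 ]), array([ 0.237,  0.4  , -0.008]), array([0.217, 0.45 , 0.064])]
(0, 300) [0.131 0.665 0.374] [array([0.213, 0.35 , 0.188]), array([0.2  , 0.4  , 0.217]), array([0.187, 0.45 , 0.247])]
```

Run:
```python
from h import *
import pickle
S,T,W,pw=pickle.load(open("f0.pkl","rb"))
np.set_printoptions(precision=3,suppress=True)
for s in [(238,175),(245,180)]:
  for a in [(117,323)]: print(tri(ray(T,a),ray(S,s)))
s=cv2.cvtColor(S["color"],cv2.COLOR_RGB2BGR)
cv2.imwrite("pics/sceneC.png",cv2.resize(s[100:260,160:300],None,fx=3.7,fy=3.7,interpolation=cv2.INTER_CUBIC))
for X in [(.23,.24,.5),(.8,.24,.5),(.61,-.02,.43),(.61,-.02,.555)]: print(X,proj(S,np.array(X)),proj(T,np.array(X)))
```

```text
(array([0.239, 0.233, 0.524]), np.float64(0.0011296090089165313))
(array([0.235, 0.231, 0.518]), np.float64(0.009329158564443009))
(0.23, 0.24, 0.5) (np.float64(238.78626169126076), np.float64(194.72747117945616)) (np.float64(116.66104727276766), np.float64(326.11978293540415))
(0.8, 0.24, 0.5) (np.float64(72.4431582260118), np.float64(98.88066991099801)) (np.float64(123.42290681979244), np.float64(78.29359584913692))
(0.61, -0.02, 0.43) (np.float64(221.21197373845249), np.float64(126.99714417168838)) (np.float64(235.17870179510038), np.float64(160.86063766582902))
(0.61, -0.02, 0.555) (np.float64(220.06818804109395), np.float64(72.8712677579259)) (np.float64(232.8960701409626), np.float64(147.44062149022665))
```

View pics/sceneC.png

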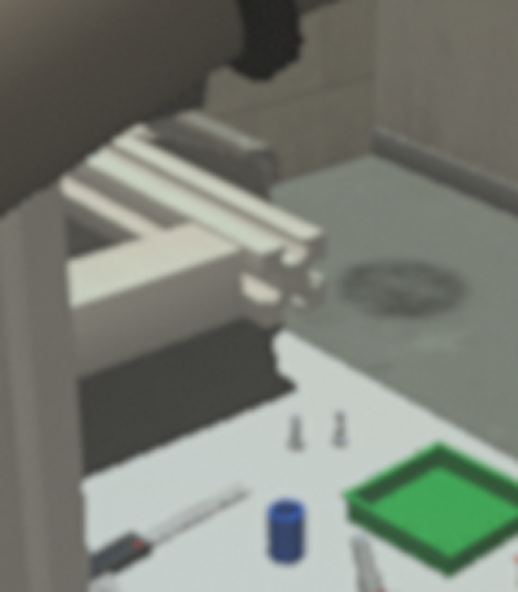

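```bash
python3 -m pendant '0 -2 -3.5 0; 0 -2 -3.5 0; 0 -2 -3.5 0; 0 -2 -3.5 0' 110 40; python3 -c "
from h import *
o=r.get_obs();print(np.round(o['joints'],3),np.round(o['tcp_pos'],3),np.round(o['contact_force'],1))"
```

```text
clock: 0.63
tcp_pos: [0.1247, 0.6632, 0.3642]
orientation: [2.52, 1.845, -0.02]
contact_force: [-0.4, 1.4, -0.3]
grip_width: 0.0486
[-1.491  0.409  0.018  1.36  -0.005  1.395 -0.21 ] [0.125 0.663 0.364] [-0.4  1.4 -0.3]
```

```bash
python3 -m pendant '-1.3 -1 -3.9 0; -1.3 -1 -3.9 0; -1.3 -1 -3.9 0; -1.3 -1 -3.9 0; -1.3 -1 -3.9 0; -1.3 -1 -3.9 0' ; python3 -c "
from h import *
o=r.get_obs();print(np.round(o['joints'],3),np.round(o['tcp_pos'],3),np.round(o['contact_force'],1));grab('wrist','w1')"
```

```text
clock: 1.13
tcp_pos: [0.0415, 0.6128, 0.5956]
orientation: [2.515, 1.85, -0.024]
contact_force: [-0.5, 1.7, 0.1]
grip_width: 0.0486
[-1.607  0.303  0.005  1.015 -0.003  1.849 -0.335] [0.042 0.613 0.596] [-0.5  1.7  0.1]
```

View pics/w1.png

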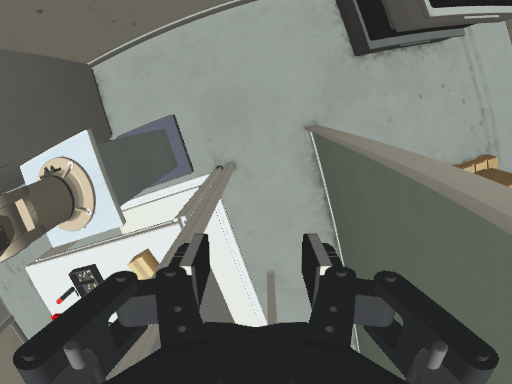

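```bash
python3 -m pendant '-3.9 0.4 0 0; -3.9 0.4 0 0; -3.9 0.4 0 0; -3.9 0.6 0 0; -3.9 0.6 0 0' ; python3 -c "
from h import *
o=r.get_obs();print(np.round(o['joints'],3),np.round(o['tcp_pos'],3),np.round(o['contact_force'],1))"
```

```text
clock: 1.6
tcp_pos: [0.0016, 0.4204, 0.6036]
orientation: [2.517, 1.864, -0.017]
contact_force: [-0.8, 0.2, 0.9]
grip_width: 0.0484
[-1.65  -0.072 -0.055  1.423 -0.009  1.804 -0.433] [0.002 0.42  0.604] [-0.8  0.2  0.9]
```

```bash
python3 -m pendant '-3.8 0.7 0 0; -3.8 0.8 0 0; -3.8 0.8 0 0' ; python3 -c "
from h import *
o=r.get_obs();print(np.round(o['joints'],3),np.round(o['tcp_pos'],3),np.round(o['contact_force'],1));grab('wrist','w2');grab('scene','s2')"
```

```text
clock: 1.85
tcp_pos: [-0.0106, 0.2981, 0.6045]
orientation: [2.516, 1.866, -0.015]
contact_force: [0.4, -0.5, 1.8]
grip_width: 0.0486
[-1.656 -0.289 -0.098  1.592 -0.034  1.849 -0.483] [-0.011  0.298  0.605] [ 0.4 -0.5  1.8]
```

View pics/w2.png

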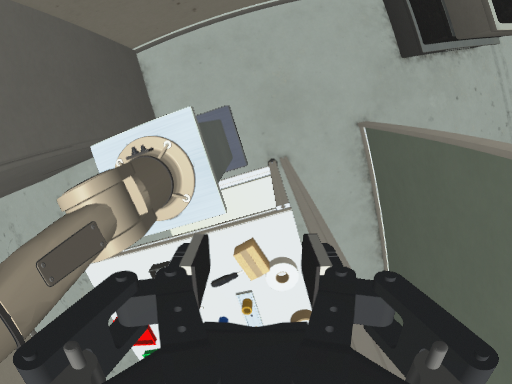

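View pics/s2.png

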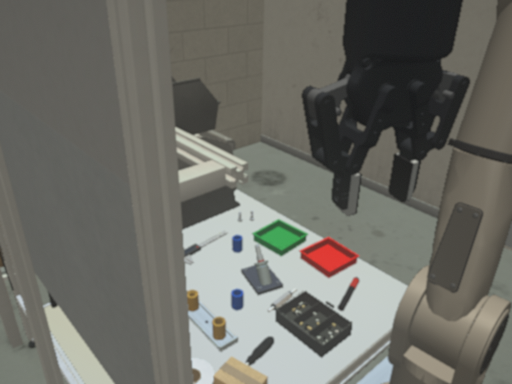

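```bash
python3 -m pendant '0.1 3.4 0 0; 0.1 3.4 0 0; 0.1 3.4 0 0; 0.1 3.4 0 0; -1.4 3.8 0 0' ; python3 -c "
from h import *
o=r.get_obs();print(np.round(o['joints'],3),np.round(o['tcp_pos'],3),np.round(o['contact_force'],1))"
```

```text
clock: 2.37
tcp_pos: [0.1416, 0.2443, 0.6068]
orientation: [2.505, 1.895, -0.004]
contact_force: [0.1, 0.3, -0.3]
grip_width: 0.0486
[-1.273 -0.333  0.004  1.614 -0.     1.862  0.026] [0.142 0.244 0.607] [ 0.1  0.3 -0.3]
```

```bash
python3 -m pendant '-1 3.1 0 0; -1 3.1 0 0; -1 3.1 0 0; -2.3 2.8 0 0; -2.3 2.8 0 0;-2.3 2.8 0 0; 0 3.8 0 0' ; python3 -c "
from h import *
o=r.get_obs();print(np.round(o['joints'],3),np.round(o['tcp_pos'],3),np.round(o['contact_force'],1))"
```

```text
clock: 2.95
tcp_pos: [0.3286, 0.0813, 0.6068]
orientation: [2.504, 1.896, 0.001]
contact_force: [1.1, 0.0, 0.4]
grip_width: 0.0489
[-0.864 -0.281  0.292  1.564  0.083  1.846  0.736] [0.329 0.081 0.607] [1.1 0.  0.4]
```

Run:
```python
from h import *
import pickle
S,T,W,pw=pickle.load(open("f0.pkl","rb"))
np.set_printoptions(precision=4,suppress=True)
W,pw=grab("wrist","w3"); pickle.dump((W,pw),open("w3.pkl","wb"))
for n,f,ps in (("top",T,None),("wrist",W,pw)):
  hsv=cv2.cvtColor(f["color"],cv2.COLOR_RGB2HSV)
  for nm,lo,hi in (("brass",(12,110,70),(28,255,255)),("green",(45,120,60),(80,255,255)),("red",(0,150,80),(6,255,255))):
    m=cv2.inRange(hsv,lo,hi); k,l,st,c=cv2.connectedComponentsWithStats(m)
    for i in range(1,k):
      if st[i,4]>25: print(n,nm,c[i],st[i],plane(f,c[i],.049,ps)[:2],plane(f,c[i],.027,ps)[:2])
```

```text
top brass [197.76 206.12] [194 202   9   9  50] [0.5543 0.1177] [0.5574 0.1203]
top brass [195.5172 241.7241] [191 238  10   9  29] [0.4391 0.125 ] [0.4406 0.1277]
top green [310.3288 181.8795] [ 291  163   39   38 1253] [ 0.6266 -0.2519] [ 0.6309 -0.2547]
top red [167.5214   4.0769] [132   0  78   8 351] [1.2719 0.2227] [1.2856 0.2269]
top red [226.6223   7.5585] [218   0  16  20 188] [1.2551 0.0158] [1.2686 0.0169]
top red [171.187   13.0916] [132  11  83   7 262] [1.2373 0.2096] [1.2505 0.2136]
top red [189.7669  58.2229] [ 131   27  101   58 3046] [1.0678 0.1445] [1.0785 0.1475]
top red [151.434  171.4528] [148 168   8   8  53] [0.6727 0.2696] [0.6776 0.2745]
top red [323.5214 230.8336] [ 306  212   36   38 1310] [ 0.4648 -0.2878] [ 0.4666 -0.2911]
top red [313.4348 268.087 ] [308 265  12   7  46] [ 0.3469 -0.25  ] [ 0.347  -0.2528]
wrist brass [284.9619 178.7905] [279 172  13  15 105] [0.4326 0.1274] [0.438  0.1283]
wrist brass [355.4014 215.381 ] [341 200  23  24 147] [0.5761 0.2831] [0.586  0.2889]
wrist brass [293.1156 221.6327] [288 214  12  16 147] [0.5458 0.1204] [0.5547 0.1211]
wrist brass [353.624 265.936] [345 261  16  13 125] [0.7251 0.2559] [0.7396 0.2608]
wrist brass [298.5446 281.1429] [293 276  13  11 112] [0.7238 0.0954] [0.7383 0.0953]
wrist green [158.6087 264.6377] [146 254  29  25 276] [ 0.573 -0.266] [ 0.5827 -0.2774]
wrist red [136.6027 183.6849] [131 178  13  12  73] [ 0.341  -0.2367] [ 0.3435 -0.2472]
wrist red [140.6472 227.8975] [ 115  204   51   48 1698] [ 0.4571 -0.2726] [ 0.4632 -0.2843]
wrist red [357.9388 256.102 ] [353 251  11  11  98] [0.6978 0.2724] [0.7115 0.2779]
wrist red [386.5152 262.8788] [385 258   4  11  33] [0.7499 0.3556] [0.7652 0.3636]
```

View pics/w3.png

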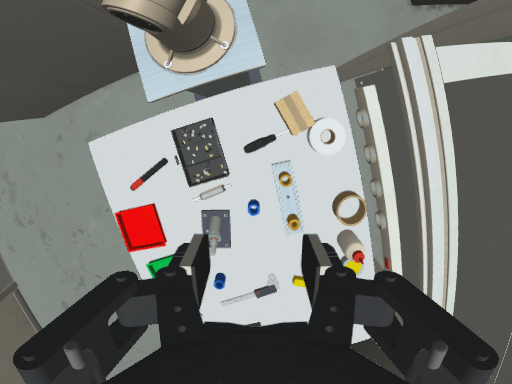

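```bash
python3 -m pendant '0.7 0.9 3.6 0; 0.7 0.9 3.6 0; 0.7 0.9 3.6 0; 0.7 0.9 3.6 0; 0.7 0.9 3.6 0;0.7 0.9 3.6 0; 0.7 0.9 3.6 0; 0.7 0.9 3.6 0' 60 && python3 -m pendant '0.7 0.9 3.6 0; 0.7 0.9 3.6 0; 0 0 0 0'
python3 - <<'E'
from h import *
import pickle
np.set_printoptions(precision=4,suppress=True)
o=r.get_obs();print(np.round(o['joints'],3),np.round(o['tcp_pos'],3),np.round(o['contact_force'],1),Ro.from_rotvec(o['orientation']).as_matrix())
W,pw=grab("wrist","w4"); pickle.dump((W,pw),open("w4.pkl","wb"))
E
```

```text
clock: 3.67
tcp_pos: [0.432, 0.112, 0.3127]
orientation: [2.518, 1.87, 0.029]
contact_force: [0.0, 0.0, 0.6]
grip_width: 0.0655
clock: 3.92
tcp_pos: [0.4533, 0.1202, 0.2312]
orientation: [2.517, 1.87, 0.014]
contact_force: [-1.6, -0.5, -0.1]
grip_width: 0.0656
[-0.821  0.126  0.47   2.063 -0.066  0.957  0.961] [0.453 0.12  0.231] [-1.6 -0.5 -0.1] [[ 0.2885  0.9574  0.0108]
 [ 0.9575 -0.2886  0.0008]
 [ 0.0039  0.0101 -0.9999]]
```

View pics/w4.png

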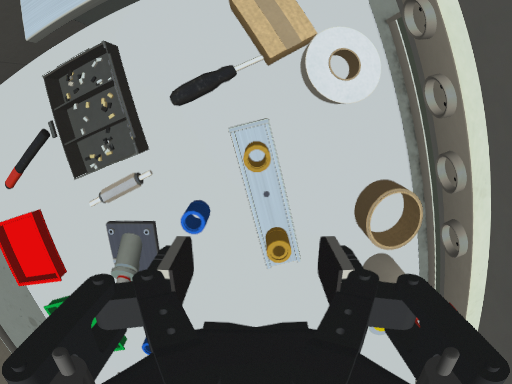

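Run:
```python
from h import *
import pickle
np.set_printoptions(precision=4,suppress=True)
W,pw=pickle.load(open("w4.pkl","rb"))
im=cv2.cvtColor(W["color"],cv2.COLOR_RGB2BGR)
cv2.imwrite("pics/crop4.png",cv2.resize(im[105:285,200:330],None,fx=3.3,fy=3.3,interpolation=cv2.INTER_CUBIC))
hsv=cv2.cvtColor(W["color"],cv2.COLOR_RGB2HSV)
m=cv2.inRange(hsv,(10,90,60),(30,255,255))
for (u,v) in [(257,157),(278,247)]:
  print([ (hsv[v+dv,u].tolist()) for dv in range(-18,24,3)])
```

```text
[[103, 38, 207], [20, 182, 94], [22, 186, 148], [22, 175, 176], [103, 38, 206], [102, 38, 203], [102, 38, 202], [102, 38, 204], [20, 185, 87], [20, 178, 86], [21, 176, 162], [98, 15, 184], [103, 38, 204], [102, 37, 205]]
[[20, 185, 91], [20, 177, 91], [20, 181, 90], [20, 181, 90], [22, 187, 181], [22, 177, 182], [20, 181, 90], [20, 183, 89], [20, 186, 89], [21, 176, 135], [21, 179, 100], [20, 124, 181], [93, 11, 200], [93, 11, 201]]
```

View pics/crop4.png

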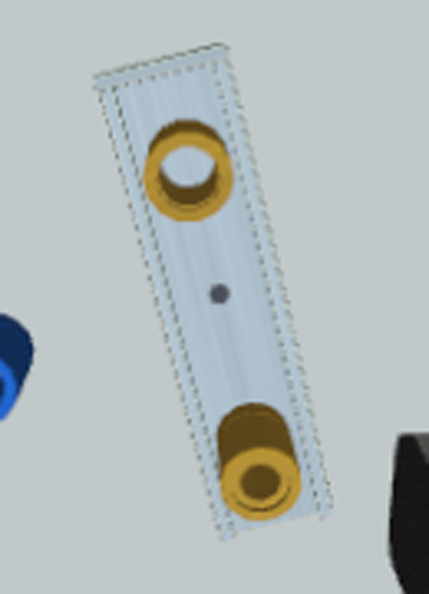

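```bash
cat >> h.py <<'E'
def ring(f,ps,uv,z=.049,vmin=125,lo=(15,90),hi=(30,255),rad=30):
    hsv=cv2.cvtColor(f["color"],cv2.COLOR_RGB2HSV)
    m=cv2.inRange(hsv,(lo[0],lo[1],vmin),(hi[0],hi[1],255))
    k=np.zeros_like(m);cv2.circle(k,tuple(int(x) for x in uv),rad,255,-1);m&=k
    cs,_=cv2.findContours(m,cv2.RETR_EXTERNAL,cv2.CHAIN_APPROX_NONE)
    c=max(cs,key=cv2.contourArea)[:,0,:]; h=cv2.convexHull(c)[:,0,:]
    P=np.array([plane(f,p,z,ps)[:2] for p in h])
    A=np.c_[2*P,np.ones(len(P))];s=np.linalg.lstsq(A,(P**2).sum(1),rcond=None)[0]
    return s[:2],np.sqrt(s[2]+s[0]**2+s[1]**2)
E
python3 - <<'E'
from h import *
import pickle
np.set_printoptions(precision=4,suppress=True)
W,pw=pickle.load(open("w4.pkl","rb"))
print(ring(W,pw,(257,159)),ring(W,pw,(278,250)))
print("rail end", [plane(W,p,.016,pw) for p in [(200+95/3.3,105+80/3.3),(200+228/3.3,105+45/3.3)]],[plane(W,p,.0095,pw) for p in [(200+222/3.3,105+540/3.3),(200+330/3.3,105+512/3.3)]])
S,T,_,_=pickle.load(open("f0.pkl","rb"))
print(ring(T,None,(196,242),rad=10,vmin=110),ring(T,None,(198,207),rad=10,vmin=110))
R=Ro.from_rotvec(pw[1]).as_matrix(); c,_=ring(W,pw,(257,159)); d=np.r_[c,.05]-pw[0]; print("tool shift cm",R.T@np.r_[d[:2],0]*100)
E
```

```text
(array([0.4365, 0.1274]), np.float64(0.014957788530284111)) (array([0.5535, 0.1204]), np.float64(0.015043783773539994))
rail end [array([0.3984, 0.1046, 0.016 ]), array([0.4002, 0.1543, 0.016 ])] [array([0.596 , 0.0958, 0.0095]), array([0.5968, 0.1432, 0.0095])]
(array([0.4385, 0.1253]), np.float64(0.014130112777997719)) (array([0.5548, 0.1192]), np.float64(0.014209029649641557))
tool shift cm [ 0.2081 -1.8184 -0.0175]
```

Run:
```python
from h import *
import pickle
np.set_printoptions(precision=4,suppress=True)
S,T,W0,_=pickle.load(open("f0.pkl","rb"));W,pw=pickle.load(open("w3.pkl","rb"))
a=cv2.cvtColor(T["color"],cv2.COLOR_RGB2BGR)[190:240,240:285]
b=cv2.cvtColor(S["color"],cv2.COLOR_RGB2BGR)[235:300,235:290]
c=cv2.cvtColor(W["color"],cv2.COLOR_RGB2BGR)[200:265,190:240]
z=lambda i:cv2.resize(i,(240,int(240*i.shape[0]/i.shape[1])),interpolation=cv2.INTER_CUBIC)
L=[z(a),z(b),z(c)];H=max(i.shape[0] for i in L)
L=[cv2.copyMakeBorder(i,0,H-i.shape[0],0,10,cv2.BORDER_CONSTANT) for i in L]
cv2.imwrite("pics/pin.png",np.hstack(L))
print([240/x.shape[1] for x in(a,b,c)])
```

```text
[5.333333333333333, 4.363636363636363, 4.8]
```

View pics/pin.png

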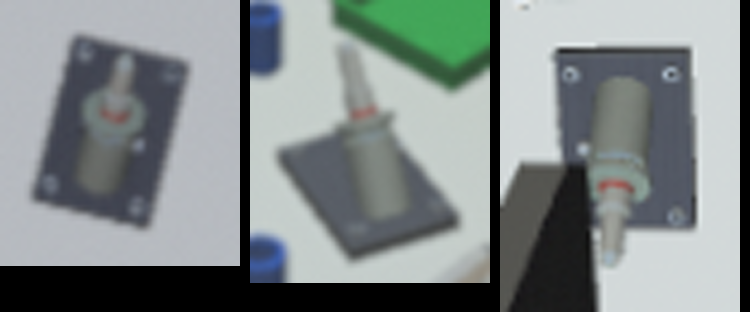

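Run:
```python
from h import *
import pickle
np.set_printoptions(precision=4,suppress=True)
S,T,W0,_=pickle.load(open("f0.pkl","rb"));W,pw=pickle.load(open("w3.pkl","rb"))
for n,t,s,w in (("tip",(263.25,200.3),(256.8,244.9),(212.5,254.2)),("foot",(261.4,210.3),(261.1,262),(214.2,237.1))):
  A,B,C=ray(T,t),ray(S,s),ray(W,w,pw)
  print(n,tri(A,B),tri(A,C),tri(B,C))
```

```text
tip (array([ 0.562 , -0.0948,  0.0917]), np.float64(0.000521209964407841)) (array([ 0.5629, -0.0952,  0.0843]), np.float64(0.0012137652971033611)) (array([ 0.5582, -0.0923,  0.0947]), np.float64(0.0009565488536895032))
foot (array([ 0.5357, -0.0885,  0.0528]), np.float64(0.0005190830743734593)) (array([ 0.5377, -0.0891,  0.0353]), np.float64(0.00026547183761413786)) (array([ 0.5286, -0.0824,  0.0598]), np.float64(0.0011406470454425784))
```

```bash
cat > st.py <<'E'
from h import *
import sys
np.set_printoptions(precision=4,suppress=True)
o=r.get_obs();R=Ro.from_rotvec(o['orientation']).as_matrix()
print('t',round(float(o['clock']),2),'p',np.array(o['tcp_pos']),'jawaz',round(np.degrees(np.arctan2(R[1,0],R[0,0])),2),'tilt z',R[:,2],'F',np.round(o['contact_force'],1),'M',np.round(o['moment'],2),'w',round(float(o['grip_width']),4))
if len(sys.argv)>3:
    d=np.array([float(x) for x in sys.argv[1:4]])-o['tcp_pos']; print('shift cm',R.T@d*100)
E
python3 -m pendant '0.05 -0.5 3 -1; 0.05 -0.5 3 -1; 0.05 -0.5 3 -1; 0.05 -0.3 3 0; 0 0 0 0; 0 0 0 0'; python3 st.py .4365 .1274 .015
```

```text
clock: 4.47
tcp_pos: [0.4466, 0.131, 0.1218]
orientation: [2.464, 1.935, 0.046]
contact_force: [1.0, 0.4, 0.6]
grip_width: 0.0653
t 4.47 p [0.4466 0.131  0.1218] jawaz 76.3 tilt z [ 0.0283  0.0115 -0.9995] F [1.  0.4 0.6] M [-0.02  0.02  0.02] w 0.0653
shift cm [-0.7853 -1.1624 10.6448]
```

```bash
python3 -m pendant '-0.4 -0.6 0 0; -0.4 -0.6 0 0; 0 0 0 0'
python3 - <<'E'
from h import *
np.set_printoptions(precision=4,suppress=True)
f,ps=grab("wrist","w5"); print(ps[0])
import pickle; pickle.dump((f,ps),open("w5.pkl","wb"))
E
python3 st.py .4365 .1274 .015
```

```text
clock: 4.72
tcp_pos: [0.4357, 0.127, 0.1274]
orientation: [2.464, 1.933, 0.06]
contact_force: [-0.9, 0.1, 0.7]
grip_width: 0.0655
[0.4357 0.127  0.1274]
t 4.77 p [0.4366 0.1274 0.1277] jawaz 76.27 tilt z [ 0.0369  0.0171 -0.9992] F [1.2 0.4 0.2] M [-0.02 -0.   -0.01] w 0.0652
shift cm [-0.2897 -0.3674 11.2602]
```

View pics/w5.png

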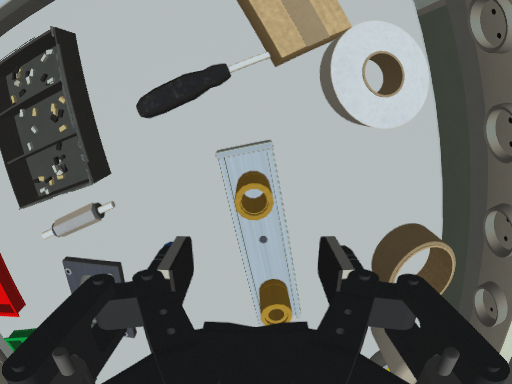

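Run:
```python
from h import *
import pickle
np.set_printoptions(precision=4,suppress=True)
f,ps=pickle.load(open("w5.pkl","rb"))
print(r.get_obs()["joints"]); print(ring(f,ps,(254,200)))
```

```text
[-0.7891  0.2529  0.4252  2.2136 -0.1721  0.6632  1.0868]
(array([0.4365, 0.1272]), np.float64(0.015081366793254954))
```

```bash
python3 -m pendant '-0.1 -0.1 2.5 0; -0.1 -0.1 2.5 0; -0.1 -0.1 2.5 0; 0 0 0 0;0 0 0 0'; python3 st.py .4365 .1272 .015
```

```text
clock: 5.18
tcp_pos: [0.4422, 0.1299, 0.0577]
orientation: [2.462, 1.932, 0.089]
contact_force: [0.9, -0.4, 0.3]
grip_width: 0.0653
t 5.18 p [0.4422 0.1299 0.0577] jawaz 76.31 tilt z [ 0.0512  0.0265 -0.9983] F [ 0.9 -0.4  0.3] M [0.01 0.01 0.02] w 0.0653
shift cm [-0.5608 -0.6694  4.2225]
```

```bash
python3 -m pendant '-0.25 -0.3 1.5 0; -0.25 -0.3 1.5 0; -0.1 -0.2 1.1 0; 0 0 0 0;0 0 0 0'; python3 st.py .4365 .1272 .015
```

```text
clock: 5.6
tcp_pos: [0.4411, 0.1297, 0.023]
orientation: [2.46, 1.931, 0.108]
contact_force: [-0.6, 0.3, 0.4]
grip_width: 0.0651
t 5.6 p [0.4411 0.1297 0.023 ] jawaz 76.32 tilt z [ 0.0621  0.0328 -0.9975] F [-0.6  0.3  0.4] M [-0.08  0.1  -0.01] w 0.0651
shift cm [-0.3889 -0.4241  0.7597]
```

```bash
python3 -m pendant '-0.25 -0.3 0.6 0; -0.1 -0.2 0.4 0; 0 0 0 0'; python3 st.py .4377 .1278 .015
```

```text
clock: 5.85
tcp_pos: [0.4384, 0.129, 0.0154]
orientation: [2.459, 1.93, 0.118]
contact_force: [-0.2, 0.4, 0.5]
grip_width: 0.0653
t 5.85 p [0.4384 0.129  0.0154] jawaz 76.35 tilt z [ 0.0679  0.0358 -0.9971] F [-0.2  0.4  0.5] M [-0.06  0.1  -0.04] w 0.0653
shift cm [-0.1337 -0.0455  0.0299]
```

```bash
python3 -m pendant '0 0 0 0; 0 0 0 0; 0 0 0 0; 0 0 0 0' 255 30; python3 st.py .4377 .1278 .015; python3 -m pendant '0 0 -1 0; 0 0 -2 0; 0 0 -2.5 0; 0 0 -2.5 0;0 0 -2.5 0;0 0 -2.5 0'; python3 st.py;python3 -c "
from h import *
grab('wrist','w6')"
```

```text
clock: 6.18
tcp_pos: [0.4386, 0.1283, 0.0165]
orientation: [2.459, 1.929, 0.118]
contact_force: [-0.6, 0.1, 2.4]
grip_width: 0.031
t 6.18 p [0.4386 0.1283 0.0165] jawaz 76.31 tilt z [ 0.0682  0.0357 -0.997 ] F [-0.6  0.1  2.4] M [-0.06  0.24 -0.02] w 0.031
shift cm [-0.0744 -0.0835  0.1447]
clock: 6.68
tcp_pos: [0.4244, 0.1206, 0.1483]
orientation: [2.464, 1.929, 0.095]
contact_force: [0.1, 0.9, -2.1]
grip_width: 0.0311
t 6.68 p [0.4244 0.1206 0.1483] jawaz 76.17 tilt z [ 0.0547  0.0282 -0.9981] F [ 0.1  0.9 -2.1] M [ 0.03  0.08 -0.  ] w 0.0311
```

View pics/w6.png

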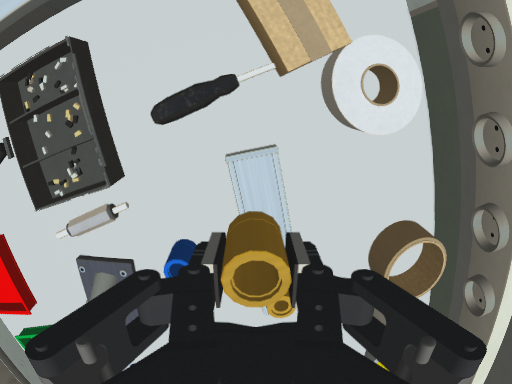

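```bash
python3 -m pendant '-3 1 -1 0; -3 1.5 -1 0; -3 2 -1 0; -3 2.5 -1 0; -2.5 3 -1 0; -2 3 -1 0; -1 3 0 0; 0 0 0 0' ; python3 st.py .54 -.085 .22
```

```text
clock: 7.4
tcp_pos: [0.5381, -0.0959, 0.2213]
orientation: [2.455, 1.938, 0.119]
contact_force: [0.1, 0.4, -1.8]
grip_width: 0.0312
t 7.4 p [ 0.5381 -0.0959  0.2213] jawaz 76.67 tilt z [ 0.0667  0.0383 -0.997 ] F [ 0.1  0.4 -1.8] M [-0.05  0.02 -0.01] w 0.0312
shift cm [ 1.0952 -0.077   0.1806]
```

Run:
```python
from h import *
import pickle
f,ps=grab("wrist","w7"); pickle.dump((f,ps),open("w7.pkl","wb"))
im=cv2.imread("pics/w7.png")
cv2.imwrite("pics/crop7.png",cv2.resize(im[90:240,180:330],None,fx=4,fy=4,interpolation=cv2.INTER_CUBIC))
```

```text
(no output)
```

View pics/w7.png

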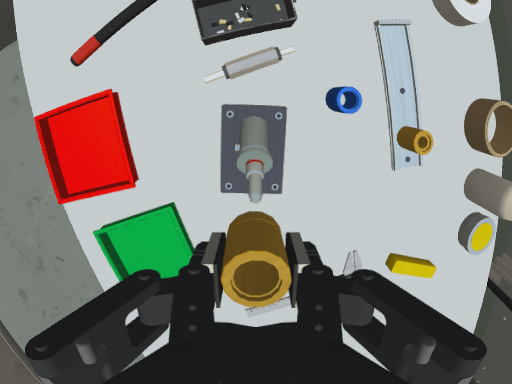

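View pics/crop7.png

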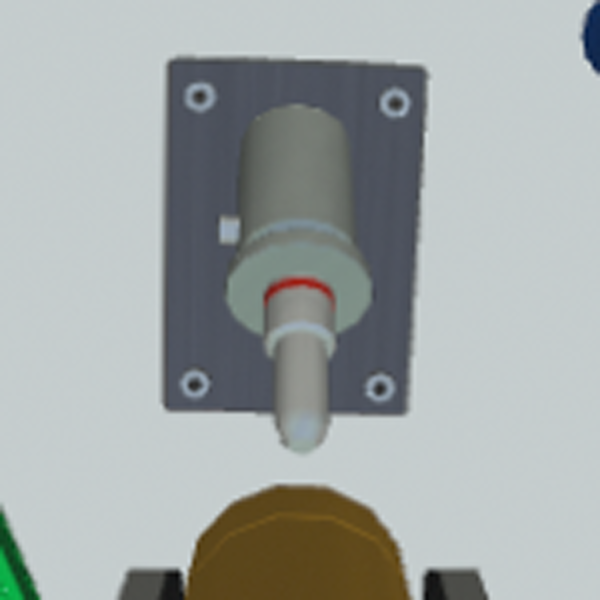

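Run:
```python
from h import *
import pickle
np.set_printoptions(precision=4,suppress=True)
f,ps=pickle.load(open("w7.pkl","rb"))
q=lambda x,y:(180+x/4-.4,90+y/4-.4)
foot=plane(f,q(300,289),.056,ps);tip=plane(f,q(303,436),.0953,ps);print("foot",foot,"tip",tip,np.linalg.norm((tip-foot)[:2]),np.degrees(np.arctan2(*(tip-foot)[1::-1])))
sc=[plane(f,q(*p),.017,ps) for p in [(200,96),(396,103),(195,384),(380,388)]];print(np.array(sc))
for a,b in((0,2),(1,3)): d=sc[b]-sc[a];print(np.degrees(np.arctan2(d[1],d[0])))
S,T,_,_=pickle.load(open("f0.pkl","rb"))
print(proj(T,tip),proj(S,tip),proj(T,foot),proj(S,foot))
```

```text
foot [ 0.5309 -0.086   0.056 ] tip [ 0.5566 -0.0935  0.0953] 0.026791675002299654 -16.22640225181023
[[ 0.4776 -0.1006  0.017 ]
 [ 0.4927 -0.0465  0.017 ]
 [ 0.5605 -0.1235  0.017 ]
 [ 0.5755 -0.0695  0.017 ]]
-15.455430567104306
-15.552196434774611
(np.float64(262.95872030669136), np.float64(201.8859382753862)) (np.float64(257.6957835637794), np.float64(244.84407297440652)) (np.float64(260.61256419928174), np.float64(211.6175867359467)) (np.float64(261.728342554155), np.float64(262.26183281308704))
```

```bash
python3 -m pendant '0 0.7 2.5 1.1; 0 0.7 2.5 1.1; 0 0.7 2.5 0; 0 0 0 0; 0 0 0 0' - 20 ; python3 st.py .5606 -.0932 .1264
```

```text
clock: 7.87
tcp_pos: [0.5578, -0.0951, 0.1454]
orientation: [2.501, 1.893, 0.116]
contact_force: [-0.0, -0.0, -1.7]
grip_width: 0.0314
t 7.87 p [ 0.5578 -0.0951  0.1454] jawaz 74.3 tilt z [ 0.0603  0.0423 -0.9973] F [-0.  -0.  -1.7] M [-0.11  0.06  0.01] w 0.0314
shift cm [0.1539 0.1309 1.9222]
```

```bash
python3 -m pendant '0.1 0.1 1 0; 0.1 0.1 0.9 0; 0 0 0 0' ; python3 st.py .5606 -.0932 .1264
python3 - <<'E'
from h import *
import pickle
f,ps=grab("wrist","w8");g,_=grab("scene","s8"); pickle.dump((f,ps,g),open("w8.pkl","wb"))
im=cv2.imread("pics/w8.png");s=cv2.imread("pics/s8.png")
cv2.imwrite("pics/crop8.png",np.hstack([cv2.resize(im[130:280,180:330],(400,400),interpolation=cv2.INTER_CUBIC),cv2.resize(s[190:310,200:320],(400,400),interpolation=cv2.INTER_CUBIC)]))
E
```

```text
clock: 8.12
tcp_pos: [0.5606, -0.0909, 0.1277]
orientation: [2.5, 1.896, 0.119]
contact_force: [-0.7, 1.6, -2.0]
grip_width: 0.031
t 8.12 p [ 0.5606 -0.0909  0.1277] jawaz 74.43 tilt z [ 0.0613  0.0442 -0.9971] F [-0.7  1.6 -2. ] M [-0.1   0.09  0.01] w 0.031
shift cm [-0.2288  0.0597  0.1165]
```

View pics/crop8.png

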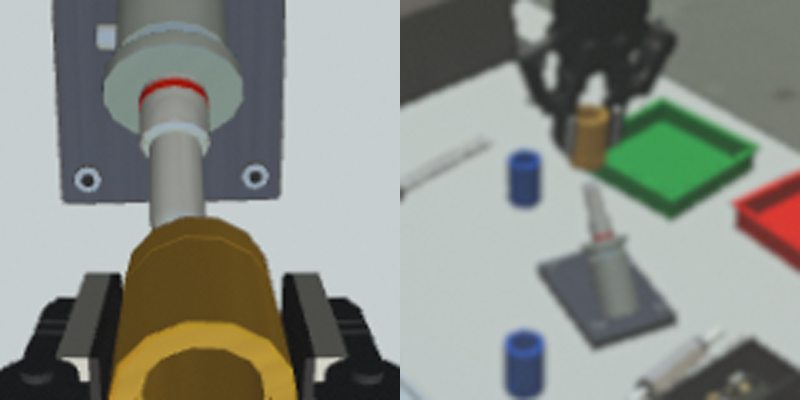

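Run:
```python
from h import *
import pickle
f,ps,g=pickle.load(open("w8.pkl","rb"))
R=Ro.from_rotvec(ps[1]).as_matrix();G=ps[0]-.019*R[:,2]
lat=R[:,0]; M=G-np.array([0,0,.0314])+.0314*.056*np.array([.267,.9636,0])
print(ps[0],M,proj(g,M),proj(g,np.array([.5574,-.0934,.0953])))
s=cv2.cvtColor(g["color"],cv2.COLOR_RGB2BGR)
cv2.imwrite("pics/c8b.png",cv2.resize(s[210:275,230:290],None,fx=9,fy=9,interpolation=cv2.INTER_CUBIC))
```

```text
[ 0.56056784 -0.09088935  0.12766875] [ 0.55987289 -0.09003455  0.11521444] (np.float64(256.0371484180749), np.float64(238.5886689036334)) (np.float64(257.47174579075363), np.float64(244.72376971791746))
```

View pics/c8b.png

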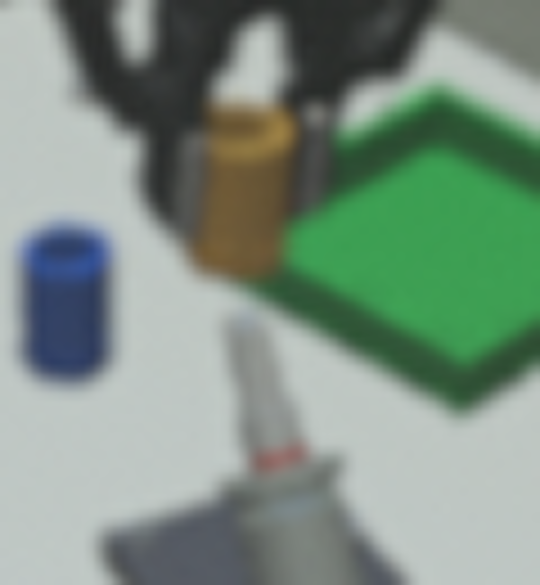

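```bash
python3 - <<'E'
from h import *
import pickle
np.set_printoptions(precision=4,suppress=True)
f,ps,g=pickle.load(open("w8.pkl","rb"))
R=Ro.from_rotvec(ps[1]).as_matrix()
zt=ps[0][2]+.019*.997-.0314+.045
c,rad=ring(f,ps,(258,280),z=zt,rad=45,vmin=120);print(c,rad, R.T@(np.r_[c,zt]-ps[0]))
E
python3 -m pendant '-0.4 0.2 0 0; 0 0 0.7 0;0 0 0 0'; python3 st.py
```

```text
[ 0.5586 -0.0923] 0.015149257581416062 [-0.     -0.     -0.0326]
clock: 8.47
tcp_pos: [0.5634, -0.0962, 0.1231]
orientation: [2.498, 1.893, 0.124]
contact_force: [-0.3, 0.4, -2.0]
grip_width: 0.0311
t 8.47 p [ 0.5634 -0.0962  0.1231] jawaz 74.4 tilt z [ 0.066   0.044  -0.9968] F [-0.3  0.4 -2. ] M [-0.02  0.13  0.04] w 0.0311
```

```bash
python3 -m pendant '-0.05 0 0.8 0; -0.05 0 0.8 0; 0 0 0.6 0; 0 0 0 0'; python3 st.py
python3 - <<'E'
from h import *
import pickle
f,ps=grab("wrist","w9");g,_=grab("scene","s9")
im=cv2.imread("pics/w9.png");s=cv2.imread("pics/s9.png")
cv2.imwrite("pics/crop9.png",np.hstack([cv2.resize(im[130:280,180:330],(400,400),interpolation=cv2.INTER_CUBIC),cv2.resize(s[215:275,230:290],(400,400),interpolation=cv2.INTER_CUBIC)]))
E
```

```text
clock: 8.8
tcp_pos: [0.5679, -0.0977, 0.1018]
orientation: [2.496, 1.888, 0.133]
contact_force: [-3.9, 3.4, 1.3]
grip_width: 0.0308
t 8.8 p [ 0.5679 -0.0977  0.1018] jawaz 74.33 tilt z [ 0.0729  0.0437 -0.9964] F [-3.9  3.4  1.3] M [0.55 0.96 0.05] w 0.0308
```

View pics/crop9.png

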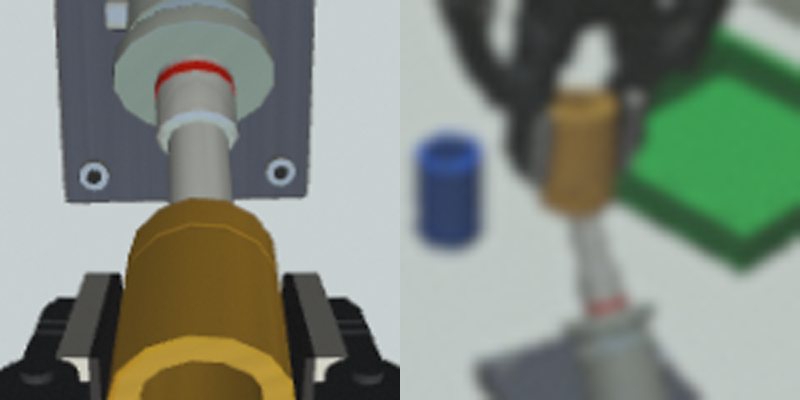

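```bash
python3 -m pendant '0.05 0.4 0.5 0; 0 0 0 0'; python3 st.py;  python3 -m pendant '0 0.2 0.4 0; 0 0 0 0'; python3 st.py
python3 - <<'E'
from h import *
import pickle
f,ps=grab("wrist","w10");g,_=grab("scene","s10")
im=cv2.imread("pics/w10.png");s=cv2.imread("pics/s10.png")
cv2.imwrite("pics/crop10.png",np.hstack([cv2.resize(im[130:300,170:340],(400,400),interpolation=cv2.INTER_CUBIC),cv2.resize(s[215:275,230:290],(400,400),interpolation=cv2.INTER_CUBIC)]))
E
```

```text
clock: 9.07
tcp_pos: [0.5715, -0.0979, 0.0971]
orientation: [2.497, 1.89, 0.132]
contact_force: [0.3, 1.9, -0.7]
grip_width: 0.031
t 9.07 p [ 0.5715 -0.0979  0.0971] jawaz 74.34 tilt z [ 0.0716  0.0445 -0.9964] F [ 0.3  1.9 -0.7] M [0.19 0.19 0.04] w 0.031
clock: 9.23
tcp_pos: [0.5739, -0.0987, 0.0933]
orientation: [2.497, 1.889, 0.132]
contact_force: [-2.9, 1.6, -1.1]
grip_width: 0.0315
t 9.23 p [ 0.5739 -0.0987  0.0933] jawaz 74.32 tilt z [ 0.0719  0.0445 -0.9964] F [-2.9  1.6 -1.1] M [0.21 0.57 0.01] w 0.0315
```

View pics/crop10.png

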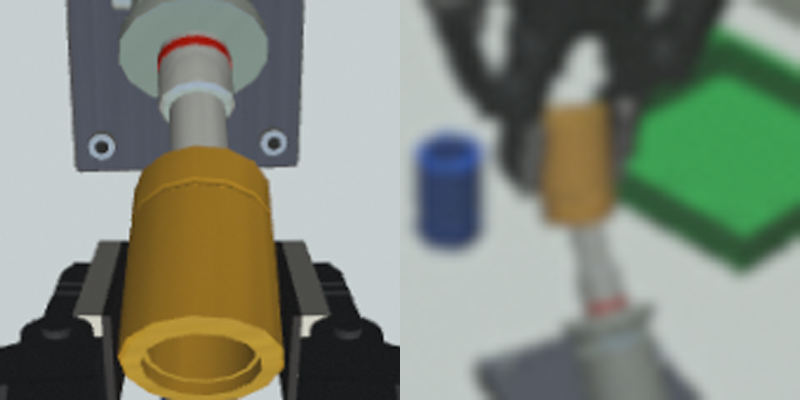

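```bash
python3 -m pendant '0 -0.3 0.5 0; 0 -0.37 0.5 0; 0 0 0 0'; python3 st.py
python3 - <<'E'
from h import *
import pickle
f,ps=grab("wrist","w11");g,_=grab("scene","s11")
im=cv2.imread("pics/w11.png");s=cv2.imread("pics/s11.png")
cv2.imwrite("pics/crop11.png",np.hstack([cv2.resize(im[130:300,170:340],(400,400),interpolation=cv2.INTER_CUBIC),cv2.resize(s[215:275,230:290],(400,400),interpolation=cv2.INTER_CUBIC)]))
E
```

```text
clock: 9.58
tcp_pos: [0.5673, -0.0969, 0.0828]
orientation: [2.497, 1.888, 0.132]
contact_force: [-2.5, 0.8, -2.7]
grip_width: 0.0311
t 9.58 p [ 0.5673 -0.0969  0.0828] jawaz 74.28 tilt z [ 0.0724  0.0439 -0.9964] F [-2.5  0.8 -2.7] M [ 0.13  0.56 -0.01] w 0.0311
```

View pics/crop11.png

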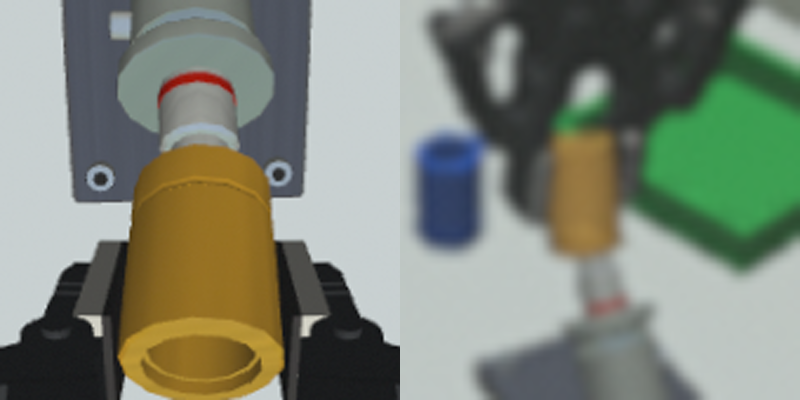

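```bash
python3 -m pendant '0 -0.45 0.45 0; 0 0 0 0'; python3 st.py; python3 -m pendant '0 -0.37 0.45 0; 0 0 0 0'; python3 st.py
```

```text
clock: 9.85
tcp_pos: [0.5643, -0.0959, 0.0785]
orientation: [2.495, 1.886, 0.134]
contact_force: [-1.2, 0.7, -1.7]
grip_width: 0.0312
t 9.85 p [ 0.5643 -0.0959  0.0785] jawaz 74.28 tilt z [ 0.0747  0.0429 -0.9963] F [-1.2  0.7 -1.7] M [0.04 0.59 0.02] w 0.0312
clock: 10.02
tcp_pos: [0.5656, -0.0962, 0.0761]
orientation: [2.489, 1.881, 0.143]
contact_force: [-5.5, 1.3, -2.2]
grip_width: 0.0312
t 10.02 p [ 0.5656 -0.0962  0.0761] jawaz 74.27 tilt z [ 0.0846  0.0403 -0.9956] F [-5.5  1.3 -2.2] M [0.23 1.29 0.07] w 0.0312
```

```bash
cat > look.py <<'E'
from h import *
import sys,pickle
n=sys.argv[1]
f,ps=grab("wrist","w"+n);g,_=grab("scene","s"+n); pickle.dump((f,ps,g),open(f"w{n}.pkl","wb"))
im=cv2.imread(f"pics/w{n}.png");s=cv2.imread(f"pics/s{n}.png")
cv2.imwrite(f"pics/crop{n}.png",np.hstack([cv2.resize(im[130:300,170:340],(400,400),interpolation=cv2.INTER_CUBIC),cv2.resize(s[215:275,230:290],(400,400),interpolation=cv2.INTER_CUBIC)]))
E
python3 look.py 12;python3 st.py; python3 -c "
from h import *
print(np.round(r.get_obs()['joints'],3))"
```

```text
t 10.12 p [ 0.5655 -0.0962  0.0761] jawaz 74.26 tilt z [ 0.0839  0.0404 -0.9957] F [-0.6 -1.   1.6] M [-0.11  0.35  0.06] w 0.0308
[-0.288  0.521  0.484  2.01  -0.49   0.64   1.818]
```

View pics/crop12.png

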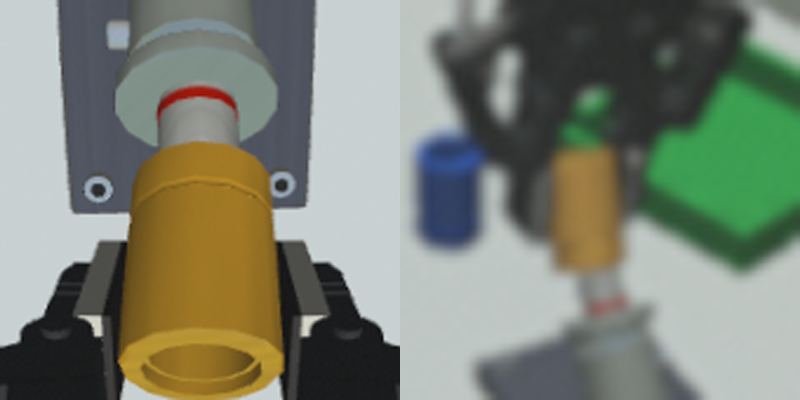

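View pics/w12.png

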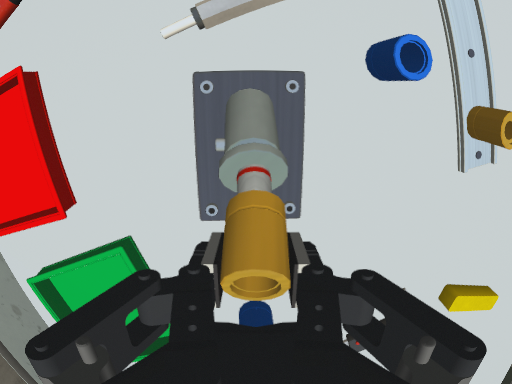

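```bash
python3 -m pendant '0 -0.35 0.45 0; 0 0 0 0'; python3 st.py; python3 -m pendant '0 -0.35 0.45 0; 0 0 0 0'; python3 st.py;python3 look.py 13
```

```text
clock: 10.28
tcp_pos: [0.5671, -0.0965, 0.0738]
orientation: [2.483, 1.875, 0.152]
contact_force: [-5.1, 0.9, -2.4]
grip_width: 0.0311
t 10.28 p [ 0.5671 -0.0965  0.0738] jawaz 74.25 tilt z [ 0.0937  0.0379 -0.9949] F [-5.1  0.9 -2.4] M [0.16 1.3  0.1 ] w 0.0311
clock: 10.45
tcp_pos: [0.568, -0.0967, 0.0712]
orientation: [2.478, 1.87, 0.16]
contact_force: [-5.1, 0.8, -1.3]
grip_width: 0.0309
t 10.45 p [ 0.568  -0.0967  0.0712] jawaz 74.23 tilt z [ 0.1019  0.0359 -0.9941] F [-5.1  0.8 -1.3] M [0.11 1.34 0.14] w 0.0309
```

View pics/crop13.png

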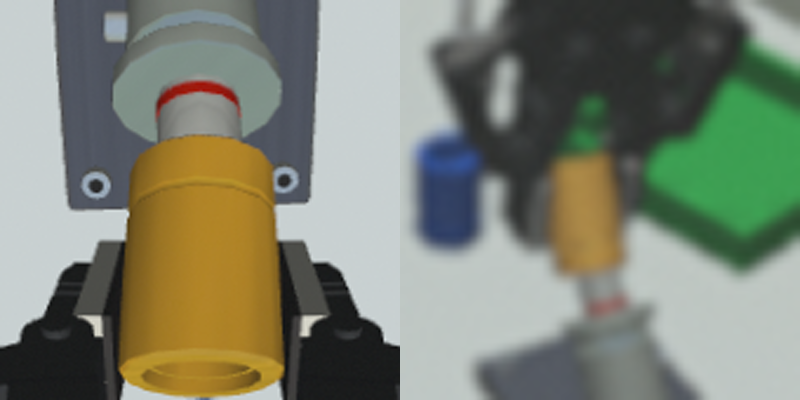

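```bash
python3 st.py
python3 - <<'E'
from h import *
import pickle
np.set_printoptions(precision=4,suppress=True)
f,ps,g=pickle.load(open("w13.pkl","rb"))
im=cv2.cvtColor(f["color"],cv2.COLOR_RGB2BGR)
cv2.imwrite("pics/c13b.png",cv2.resize(im[160:310,200:310],None,fx=5,fy=4,interpolation=cv2.INTER_CUBIC))
E
```

```text
t 10.55 p [ 0.568  -0.0968  0.0712] jawaz 74.22 tilt z [ 0.1017  0.0358 -0.9942] F [-0.6 -0.   2.2] M [-0.11  0.4  -0.01] w 0.0309
```

View pics/c13b.png

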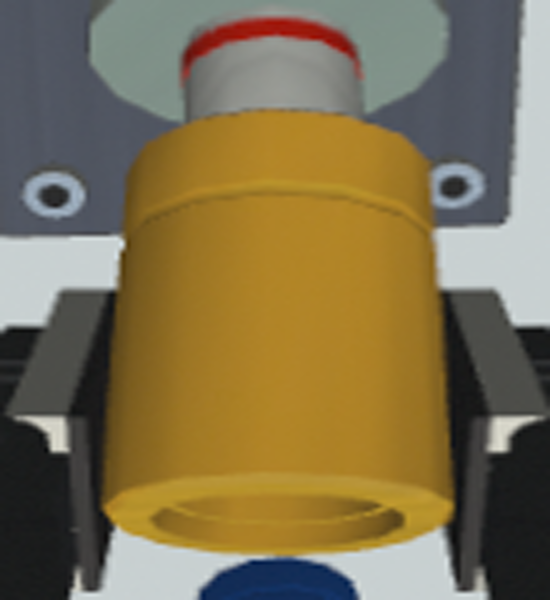

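```bash
cat > ax.py <<'E'
from h import *
import pickle,sys
np.set_printoptions(precision=4,suppress=True)
def axis(f,ps,px,a=.0136):
    R=Ro.from_rotvec(ps[1]).as_matrix();G=ps[0]-.019*R[:,2]
    c,d=ray(f,px,ps); t0=(G-c)@d; m=np.linalg.norm(c+d*t0-G); h=np.sqrt(max(a*a-m*m,0))
    es=np.array([.9636,-.267,0]);el=np.array([.267,.9636,0])
    for t in(t0-h,t0+h):
        v=(c+d*t-G); print("miss",m,"axis s,l,z",v@es/a,v@el/a,v[2]/a,"tilt s deg",np.degrees(np.arctan2(v@es,v[2])),"lat",np.degrees(np.arcsin(v@el/a)))
    return G
if __name__=="__main__":
    f,ps,g=pickle.load(open(sys.argv[1],"rb")); print(axis(f,ps,(float(sys.argv[2]),float(sys.argv[3]))))
E
python3 ax.py w13.pkl 256 288
```

```text
miss 0.011049581027611858 axis s,l,z 0.26937015090321004 -0.06329617660795223 0.9609469645681532 tilt s deg 15.659108436264255 lat -3.6290297631056556
miss 0.011049581027611858 axis s,l,z 0.9984899958955538 -0.005888400410794546 0.052891731778851536 tilt s deg 86.96777807323451 lat -0.3373824413322661
[ 0.5661 -0.0974  0.0901]
```

Run:
```python
from h import *
import pickle
np.set_printoptions(precision=4,suppress=True)
es=np.array([.9636,-.267,0]);el=np.array([.267,.9636,0])
f,ps,g=pickle.load(open("w13.pkl","rb"))
c,d=ray(f,(256,288),ps)
el_ang=np.degrees(np.arctan2(-d[2],d@es)); print("ray depression",el_ang)
a,b=ray(f,(200+105/5,160+505/4),ps)[1],ray(f,(200+455/5,160+505/4),ps)[1]
ang=np.arccos(a@b); D=.0155/np.sin(ang/2); top=c+d*D
R=Ro.from_rotvec(ps[1]).as_matrix();G=ps[0]-.019*R[:,2]
# minor axis angular
t,u=ray(f,(256,160+475/4),ps)[1],ray(f,(256,160+553/4),ps)[1]
asp=np.arccos(t@u)/ang; print("aspect",asp,"tilt est",90-(el_ang)+np.degrees(np.arcsin(asp))*-1, )
print("top",top,"G",G,"top-G s,l,z",(top-G)@es,(top-G)@el,(top-G)[2])
# bottom: visible near rim at image top
```

```text
ray depression 51.237396509411454
aspect 0.28295195319482375 tilt est 22.326137699369557
top [ 0.5699 -0.0993  0.1025] G [ 0.5661 -0.0974  0.0901] top-G s,l,z 0.004160778376248716 -0.0008216692382722885 0.01244947970028877
```

```bash
python3 -m pendant '-0.05 -0.3 -0.2 0; 0 -0.15 0 0; 0 0 0 0'; python3 st.py; python3 look.py 14; python3 st.py
```

```text
clock: 10.8
tcp_pos: [0.5626, -0.0956, 0.072]
orientation: [2.479, 1.871, 0.159]
contact_force: [-0.1, -0.1, -2.2]
grip_width: 0.0308
t 10.8 p [ 0.5626 -0.0956  0.072 ] jawaz 74.24 tilt z [ 0.1009  0.0356 -0.9943] F [-0.1 -0.1 -2.2] M [-0.07  0.15  0.02] w 0.0308
t 10.9 p [ 0.5629 -0.0957  0.0721] jawaz 74.24 tilt z [ 0.101   0.0356 -0.9943] F [-0.5 -0.6 -2. ] M [-0.03  0.09  0.01] w 0.0312
```

View pics/crop14.png

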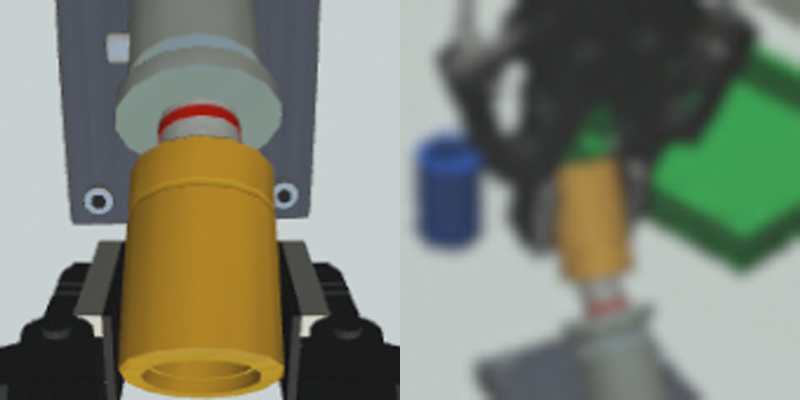

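```bash
python3 -m pendant '0 -0.3 0.4 0; 0 0 0 0;0 0 0 0'; python3 st.py; python3 -m pendant '0 -0.3 0.4 0; 0 0 0 0; 0 0 0 0'; python3 st.py; python3 look.py 15; python3 st.py
```

```text
clock: 11.15
tcp_pos: [0.56, -0.0943, 0.067]
orientation: [2.478, 1.871, 0.158]
contact_force: [0.2, -0.1, -1.8]
grip_width: 0.0311
t 11.15 p [ 0.56   -0.0943  0.067 ] jawaz 74.26 tilt z [ 0.1005  0.0356 -0.9943] F [ 0.2 -0.1 -1.8] M [-0.1   0.12  0.04] w 0.0311
clock: 11.4
tcp_pos: [0.557, -0.0931, 0.062]
orientation: [2.479, 1.872, 0.158]
contact_force: [0.7, -0.2, -2.2]
grip_width: 0.031
t 11.4 p [ 0.557  -0.0931  0.062 ] jawaz 74.27 tilt z [ 0.0998  0.0357 -0.9944] F [ 0.7 -0.2 -2.2] M [-0.09  0.1  -0.01] w 0.031
t 11.5 p [ 0.5569 -0.0931  0.062 ] jawaz 74.27 tilt z [ 0.0996  0.0357 -0.9944] F [-0.4 -0.1 -2. ] M [-0.04  0.18  0.03] w 0.0313
```

View pics/crop15.png

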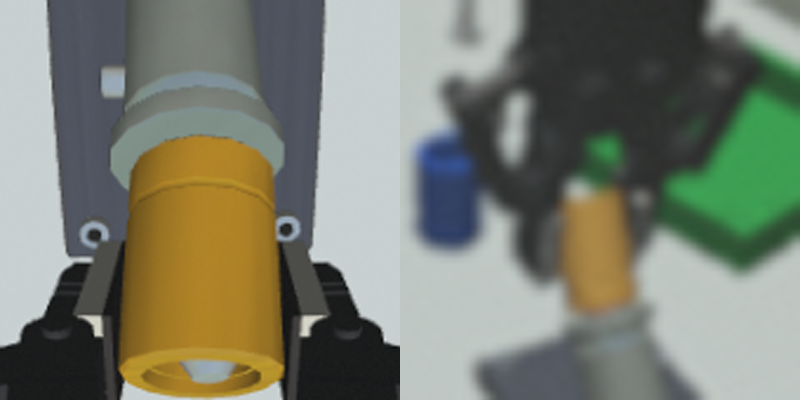

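```bash
python3 -m pendant '0 -0.3 0.4 0; 0 0 0 0;0 0 0 0'; python3 st.py; python3 -m pendant '0 -0.2 0.3 0; 0 0 0 0; 0 0 0 0'; python3 st.py; python3 look.py 16; python3 st.py
```

```text
clock: 11.75
tcp_pos: [0.557, -0.0925, 0.0589]
orientation: [2.475, 1.869, 0.163]
contact_force: [0.9, -1.2, -0.4]
grip_width: 0.0307
t 11.75 p [ 0.557  -0.0925  0.0589] jawaz 74.27 tilt z [ 0.105   0.0349 -0.9939] F [ 0.9 -1.2 -0.4] M [-0.11  0.16 -0.06] w 0.0307
clock: 12.0
tcp_pos: [0.5579, -0.0926, 0.0579]
orientation: [2.472, 1.866, 0.17]
contact_force: [0.6, -0.7, -2.3]
grip_width: 0.0311
t 12.0 p [ 0.5579 -0.0926  0.0579] jawaz 74.28 tilt z [ 0.1107  0.0346 -0.9932] F [ 0.6 -0.7 -2.3] M [-0.01  0.05  0.  ] w 0.0311
t 12.1 p [ 0.5579 -0.0926  0.0578] jawaz 74.28 tilt z [ 0.1107  0.0344 -0.9933] F [ 0.  -0.1  0.3] M [-0.09  0.12  0.03] w 0.0308
```

View pics/crop16.png

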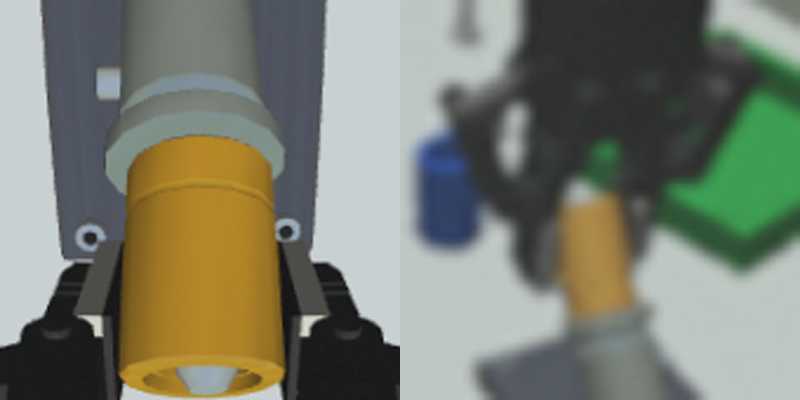

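```bash
python3 -m pendant '0 0 0 0; 0 0 0 0; 0 0 0 0; 0 0 0 0' 140; python3 look.py 17; python3 st.py
```

```text
clock: 12.43
tcp_pos: [0.5577, -0.0924, 0.0574]
orientation: [2.473, 1.866, 0.169]
contact_force: [-0.4, -0.0, -0.3]
grip_width: 0.0385
t 12.53 p [ 0.5577 -0.0925  0.0574] jawaz 74.27 tilt z [ 0.1102  0.0344 -0.9933] F [-0.3 -0.5 -0.1] M [-0.01  0.14 -0.01] w 0.0386
```

View pics/crop17.png

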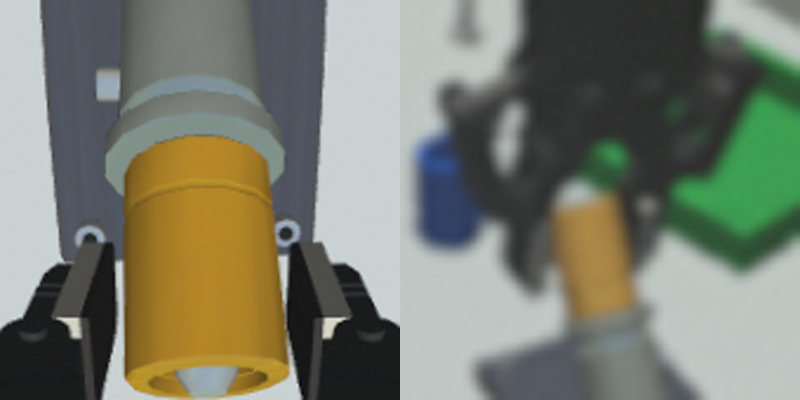

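```bash
python3 -m pendant '0 0 0 0; 0 0 0 0; 0 0 0 0' 255 25; python3 st.py; python3 -m pendant '0.04 0.5 -0.58 0; 0.04 0.5 -0.58 0; 0.04 0.5 -0.58 0;0.04 0.5 -0.58 0; 0.04 0.5 -0.58 0; 0 0 0 0'; python3 look.py 18; python3 st.py
```

```text
clock: 12.78
tcp_pos: [0.5577, -0.0927, 0.0576]
orientation: [2.472, 1.866, 0.169]
contact_force: [0.3, 0.4, 0.7]
grip_width: 0.0312
t 12.78 p [ 0.5577 -0.0927  0.0576] jawaz 74.27 tilt z [ 0.1103  0.0342 -0.9933] F [0.3 0.4 0.7] M [-0.05  0.21  0.06] w 0.0312
clock: 13.28
tcp_pos: [0.5808, -0.0991, 0.0917]
orientation: [2.473, 1.867, 0.167]
contact_force: [0.2, 0.0, -3.1]
grip_width: 0.0309
t 13.38 p [ 0.5791 -0.0987  0.0904] jawaz 74.28 tilt z [ 0.1065  0.0345 -0.9937] F [-0.4 -0.8 -2.2] M [-0.02  0.18 -0.07] w 0.031
```

View pics/crop18.png

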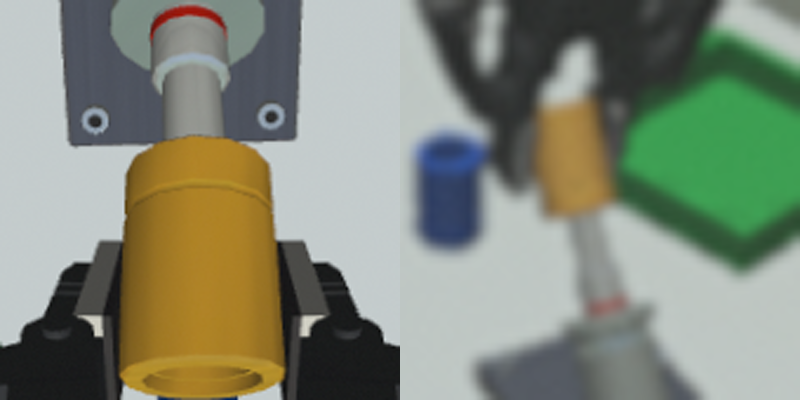

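```bash
python3 -m pendant '0 -0.45 -0.1 0; 0 -0.45 -0.1 0; 0 0 0 0'; python3 st.py;  python3 -m pendant '0 -0.45 -0.15 0; 0 -0.45 -0.15 0; 0 0 0 0' ;python3 look.py 19; python3 st.py
```

```text
clock: 13.63
tcp_pos: [0.5709, -0.0966, 0.0916]
orientation: [2.472, 1.866, 0.167]
contact_force: [1.7, -0.2, -3.1]
grip_width: 0.0312
t 13.63 p [ 0.5709 -0.0966  0.0916] jawaz 74.26 tilt z [ 0.1097  0.033  -0.9934] F [ 1.7 -0.2 -3.1] M [-0.23 -0.29  0.01] w 0.0312
clock: 13.88
tcp_pos: [0.5636, -0.0946, 0.0938]
orientation: [2.468, 1.863, 0.171]
contact_force: [2.1, -1.0, -3.0]
grip_width: 0.0308
t 13.98 p [ 0.5635 -0.0946  0.0938] jawaz 74.27 tilt z [ 0.114   0.0309 -0.993 ] F [ 2.  -0.5 -3.2] M [-0.29 -0.34 -0.01] w 0.0309
```

View pics/crop19.png

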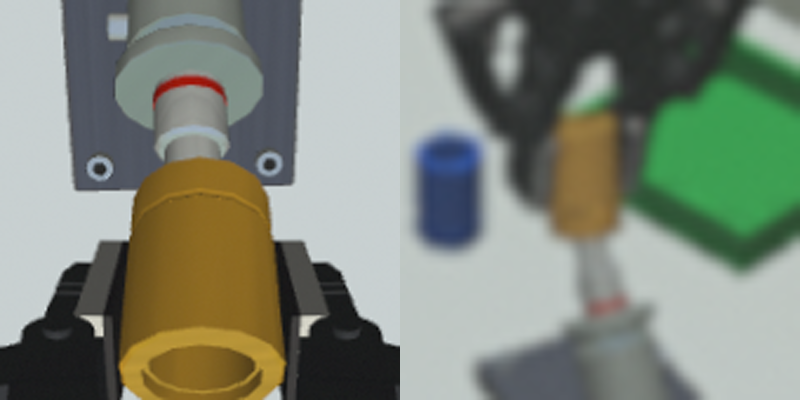

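```bash
python3 -m pendant '0 -0.45 -0.1 0; 0 -0.45 -0.1 0; 0 0 0 0'; python3 look.py 20; python3 st.py
```

```text
clock: 14.23
tcp_pos: [0.5578, -0.0931, 0.0952]
orientation: [2.463, 1.859, 0.175]
contact_force: [0.5, -1.3, -2.9]
grip_width: 0.0302
t 14.33 p [ 0.5576 -0.0931  0.0952] jawaz 74.27 tilt z [ 0.1198  0.028  -0.9924] F [ 1.6 -2.  -2.7] M [-0.3  -0.37 -0.01] w 0.0307
```

View pics/crop20.png

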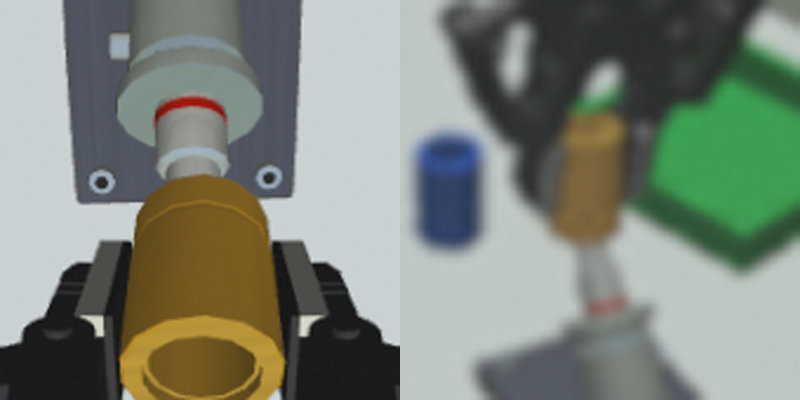

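```bash
python3 -m pendant '0 -0.45 -0.1 0; 0 -0.2 -0.1 0; 0 0 0 0'; python3 look.py 21; python3 st.py
cat > tilt.py <<'E'
from h import *
import pickle,sys
f,ps,g=pickle.load(open(sys.argv[1],"rb"))
hsv=cv2.cvtColor(f["color"],cv2.COLOR_RGB2HSV)
im=cv2.cvtColor(f["color"],cv2.COLOR_RGB2BGR)
cv2.imwrite(sys.argv[2],cv2.resize(im[190:330,205:305],None,fx=5,fy=4,interpolation=cv2.INTER_CUBIC))
E
python3 tilt.py w21.pkl pics/t21.png
```

```text
clock: 14.58
tcp_pos: [0.5549, -0.0924, 0.0971]
orientation: [2.458, 1.854, 0.18]
contact_force: [1.4, -0.9, -2.2]
grip_width: 0.0303
t 14.68 p [ 0.5548 -0.0924  0.0971] jawaz 74.26 tilt z [ 0.1269  0.0249 -0.9916] F [ 3.2 -1.9 -2.1] M [-0.24 -0.55 -0.06] w 0.0303
```

View pics/t21.png

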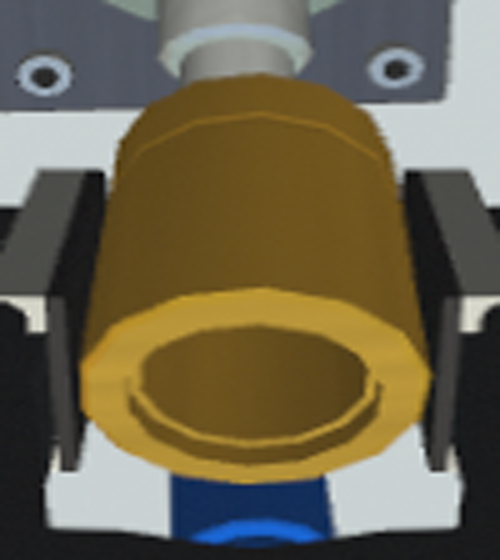

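```bash
python3 -m pendant '0.05 0.15 -1 0; 0.1 0.25 -2 0; 0.1 0.3 -2.5 0; -1 0 -2.5 0; -3 -0.4 -1 0; -3.6 -0.5 0 0;-3.6 -0.5 0 0' - 30; python3 st.py .465 -.288 .15; python3 look.py 22; python3 tilt.py w22.pkl pics/t22.png
```

```text
clock: 15.27
tcp_pos: [0.5029, -0.1893, 0.18]
orientation: [2.456, 1.888, 0.168]
contact_force: [1.1, -0.3, -2.6]
grip_width: 0.0305
t 15.27 p [ 0.5029 -0.1893  0.18  ] jawaz 75.26 tilt z [ 0.1097  0.0346 -0.9934] F [ 1.1 -0.3 -2.6] M [-0.11  0.14  0.01] w 0.0305
shift cm [-10.6709  -1.3761   2.2241]
```

View pics/w22.png

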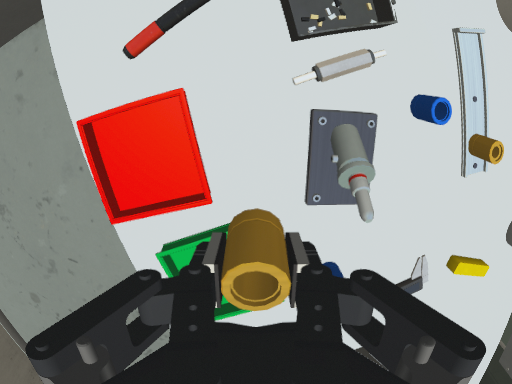

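Run:
```python
from h import *
import pickle
np.set_printoptions(precision=4,suppress=True)
f,ps,g=pickle.load(open("w22.pkl","rb"))
P=np.array([plane(f,p,.027,ps)[:2] for p in [(78,122),(183,90),(212,203),(113,222)]]);print(P,P.mean(0),np.linalg.norm(P-np.roll(P,1,0),axis=1))
S,T,_,_=pickle.load(open("f0.pkl","rb"));print(plane(T,(324,231),.027))
```

```text
[[ 0.4029 -0.3459]
 [ 0.411  -0.2269]
 [ 0.5302 -0.2339]
 [ 0.5209 -0.3519]] [ 0.4663 -0.2896] [0.1182 0.1193 0.1194 0.1183]
[ 0.4661 -0.2927  0.027 ]
```

```bash
python3 -m pendant '-3.5 -0.4 0.5 0; -3.5 -0.4 0.8 0; -2 -0.3 1 0; 0 0 0 0'; python3 st.py .468 -.289 .05
```

```text
clock: 15.7
tcp_pos: [0.4636, -0.2765, 0.1485]
orientation: [2.472, 1.881, 0.163]
contact_force: [-1.0, 0.0, -3.0]
grip_width: 0.0304
t 15.7 p [ 0.4636 -0.2765  0.1485] jawaz 74.7 tilt z [ 0.1021  0.0384 -0.994 ] F [-1.  0. -3.] M [-0.08  0.16 -0.01] w 0.0304
shift cm [-1.7244 -0.1134  9.7882]
```

```bash
python3 -m pendant '-0.5 0 2.3 0; -0.5 0 2.3 0; -0.5 -0.1 2.3 0; 0 0 2 0; 0 0 0 0'; python3 st.py .468 -.289 .012; python3 look.py 23; python3 tilt.py w23.pkl pics/t23.png
```

```text
clock: 16.12
tcp_pos: [0.4654, -0.2832, 0.0554]
orientation: [2.482, 1.884, 0.165]
contact_force: [-0.2, 1.2, -2.0]
grip_width: 0.0302
t 16.12 p [ 0.4654 -0.2832  0.0554] jawaz 74.55 tilt z [ 0.0969  0.0472 -0.9942] F [-0.2  1.2 -2. ] M [-0.03  0.21  0.02] w 0.0302
shift cm [-0.7965  0.0511  4.3122]
```

View pics/w23.png

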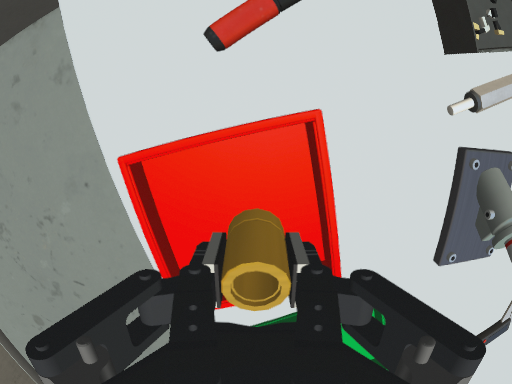

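View pics/t23.png

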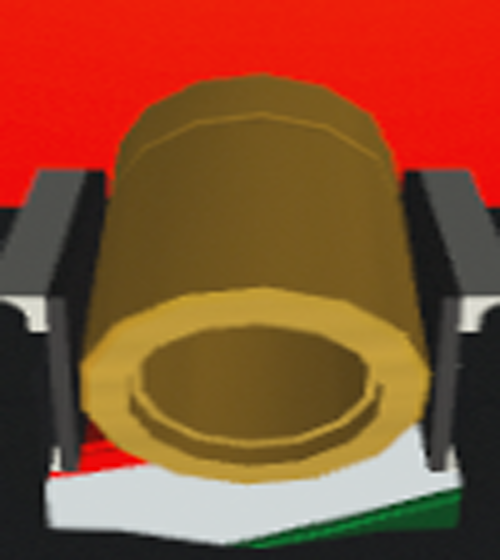

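```bash
python3 -m pendant '-0.2 0 1.3 0; -0.2 0 1.2 0; -0.2 0 1 0; 0 0 0 0'; python3 st.py .468 -.289 .01
```

```text
clock: 16.55
tcp_pos: [0.472, -0.2892, 0.0243]
orientation: [2.473, 1.88, 0.173]
contact_force: [-0.6, 0.4, -2.1]
grip_width: 0.0305
t 16.55 p [ 0.472  -0.2892  0.0243] jawaz 74.69 tilt z [ 0.1067  0.0431 -0.9934] F [-0.6  0.4 -2.1] M [-0.05  0.12 -0.03] w 0.0305
shift cm [-0.1841 -0.5153  1.3759]
```

```bash
python3 -m pendant '0 -0.1 0.6 0; 0 0 0 0;0 0 0 0'; python3 st.py; python3 -m pendant '0 0 0.4 0; 0 0 0 0;0 0 0 0'; python3 st.py;  python3 -m pendant '0 0 0.3 0; 0 0 0 0;0 0 0 0'; python3 st.py
```

```text
clock: 16.8
tcp_pos: [0.4717, -0.2889, 0.0175]
orientation: [2.473, 1.88, 0.173]
contact_force: [0.6, 0.0, -3.2]
grip_width: 0.0304
t 16.8 p [ 0.4717 -0.2889  0.0175] jawaz 74.66 tilt z [ 0.1066  0.0434 -0.9934] F [ 0.6  0.  -3.2] M [-0.09  0.18  0.04] w 0.0304
clock: 17.05
tcp_pos: [0.4731, -0.2896, 0.016]
orientation: [2.472, 1.878, 0.178]
contact_force: [0.7, 0.3, -2.0]
grip_width: 0.0303
t 17.05 p [ 0.4731 -0.2896  0.016 ] jawaz 74.62 tilt z [ 0.1102  0.0435 -0.993 ] F [ 0.7  0.3 -2. ] M [-0.04  0.1   0.02] w 0.0303
clock: 17.3
tcp_pos: [0.4741, -0.2903, 0.0157]
orientation: [2.471, 1.875, 0.182]
contact_force: [0.3, 0.9, -2.2]
grip_width: 0.0305
t 17.3 p [ 0.4741 -0.2903  0.0157] jawaz 74.58 tilt z [ 0.1137  0.0437 -0.9925] F [ 0.3  0.9 -2.2] M [-0.05  0.18 -0.04] w 0.0305
```

```bash
python3 look.py 24; python3 tilt.py w24.pkl pics/t24.png
```

```text
(no output)
```

View pics/t24.png

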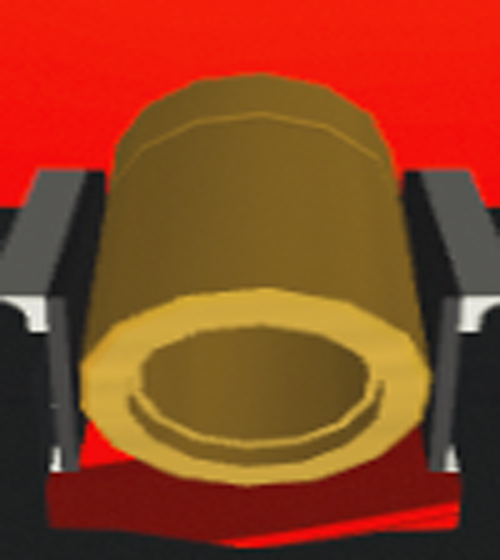

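View pics/s24.png

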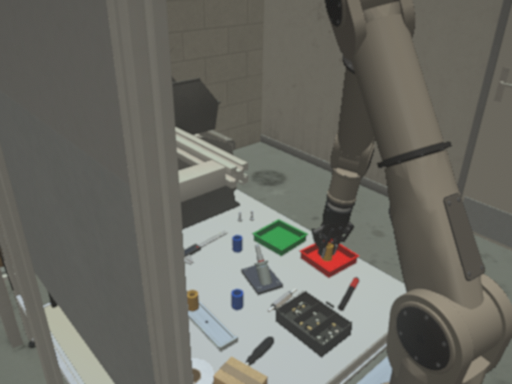

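```bash
python3 -m pendant '0 -0.3 0.4 0; 0 -0.3 0.4 0; 0 -0.3 0.4 0; 0 -0.3 0.4 0' - 20; python3 st.py; python3 look.py 25; python3 tilt.py w25.pkl pics/t25.png
```

```text
clock: 17.73
tcp_pos: [0.4738, -0.29, 0.0133]
orientation: [2.46, 1.865, 0.211]
contact_force: [-12.3, 7.9, 48.7]
grip_width: 0.0302
t 17.73 p [ 0.4738 -0.29    0.0133] jawaz 74.62 tilt z [ 0.1371  0.0448 -0.9895] F [-12.3   7.9  48.7] M [1.73 1.19 0.28] w 0.0302
```

View pics/t25.png

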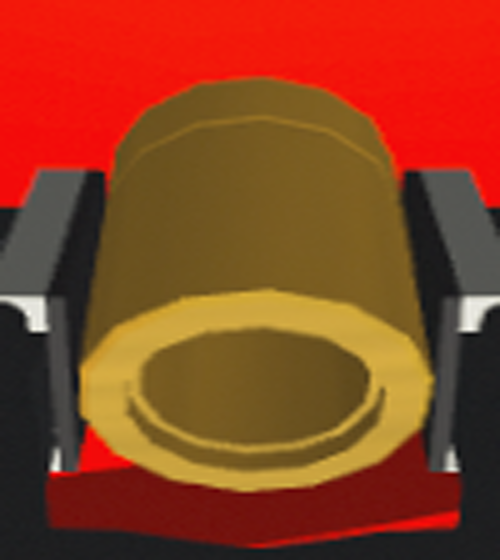

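```bash
python3 -m pendant '0 0 -0.1 0'; python3 st.py; python3 -m pendant '0 0 0 0'; python3 st.py; python3 look.py 26; python3 tilt.py w26.pkl pics/t26.png
```

```text
clock: 17.92
tcp_pos: [0.4745, -0.2904, 0.0159]
orientation: [2.458, 1.863, 0.215]
contact_force: [0.5, 0.1, -3.4]
grip_width: 0.0306
t 17.92 p [ 0.4745 -0.2904  0.0159] jawaz 74.6 tilt z [ 0.1401  0.0445 -0.9891] F [ 0.5  0.1 -3.4] M [-0.1   0.24 -0.  ] w 0.0306
clock: 18.0
tcp_pos: [0.4752, -0.2909, 0.0169]
orientation: [2.457, 1.862, 0.216]
contact_force: [-0.2, 1.1, -2.4]
grip_width: 0.0306
t 18.0 p [ 0.4752 -0.2909  0.0169] jawaz 74.6 tilt z [ 0.1421  0.0437 -0.9889] F [-0.2  1.1 -2.4] M [-0.03  0.26  0.07] w 0.0306
```

View pics/t26.png

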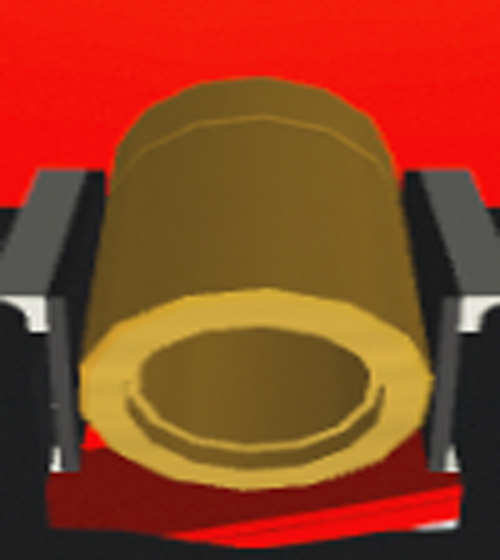

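```bash
python3 -m pendant '0 0 0.2 0; 0 0 0.1 0'; python3 st.py; python3 -m pendant '0 0 0 0; 0 0 0 0; 0 0 0 0' 157; python3 st.py; python3 look.py 27; python3 tilt.py w27.pkl pics/t27.png
```

```text
clock: 18.27
tcp_pos: [0.4748, -0.2903, 0.0135]
orientation: [2.459, 1.864, 0.216]
contact_force: [-11.2, 5.6, 40.0]
grip_width: 0.0306
t 18.27 p [ 0.4748 -0.2903  0.0135] jawaz 74.6 tilt z [ 0.1403  0.0456 -0.9891] F [-11.2   5.6  40. ] M [1.25 1.51 0.18] w 0.0306
clock: 18.52
tcp_pos: [0.4743, -0.2894, 0.0123]
orientation: [2.461, 1.865, 0.216]
contact_force: [-0.3, 1.6, 0.9]
grip_width: 0.033
t 18.52 p [ 0.4743 -0.2894  0.0123] jawaz 74.62 tilt z [ 0.1385  0.0473 -0.9892] F [-0.3  1.6  0.9] M [0.15 0.08 0.05] w 0.033
```

View pics/t27.png

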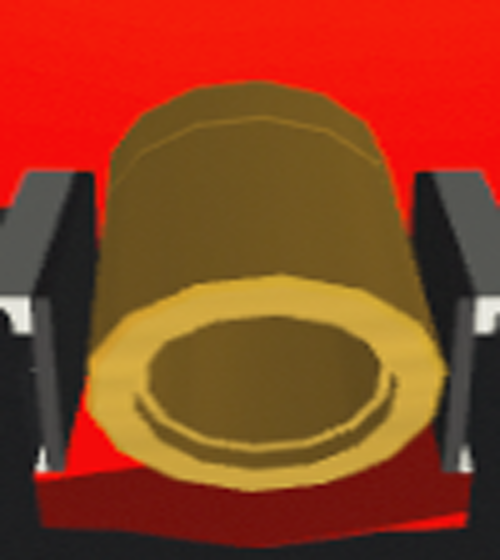

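```bash
python3 -m pendant '0 0 0 0; 0 0 0 0; 0 0 0 0' 105; python3 st.py; python3 -m pendant '0 0 -0.6 0; 0 0 -1 0; 0 0 -1.5 0; 0 0 -2.5 0; 0 0 -3 0; 0 0 -3 0; 0 0 -3 0; 0 0 -3 0'; python3 st.py; python3 look.py 28; python3 -c "
from h import *
grab('top','t28')"
```

```text
clock: 18.87
tcp_pos: [0.4742, -0.2895, 0.0113]
orientation: [2.461, 1.866, 0.214]
contact_force: [-0.8, 0.2, 0.3]
grip_width: 0.0499
t 18.87 p [ 0.4742 -0.2895  0.0113] jawaz 74.63 tilt z [ 0.1372  0.0467 -0.9894] F [-0.8  0.2  0.3] M [-0.07  0.18  0.04] w 0.0499
clock: 19.53
tcp_pos: [0.4446, -0.2969, 0.1907]
orientation: [2.472, 1.869, 0.204]
contact_force: [1.3, 0.3, -0.4]
grip_width: 0.0503
t 19.53 p [ 0.4446 -0.2969  0.1907] jawaz 74.43 tilt z [ 0.1261  0.0508 -0.9907] F [ 1.3  0.3 -0.4] M [-0.06  0.18 -0.  ] w 0.0503
```

View pics/w28.png

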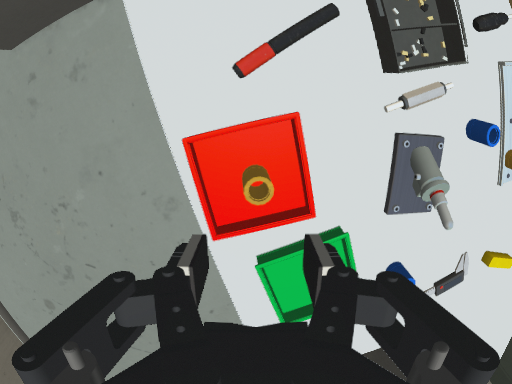

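View pics/s28.png

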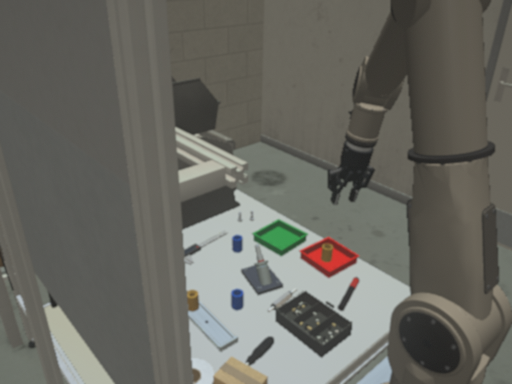

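View pics/t28.png

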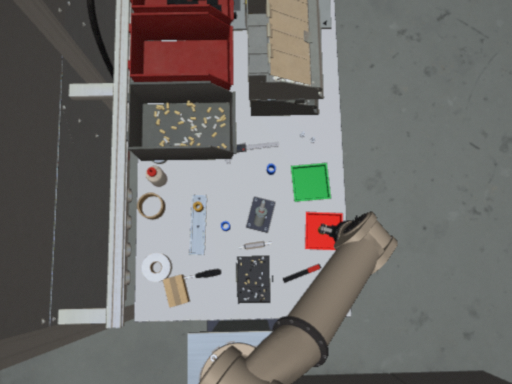

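The wrist view shows the sleeve standing upright in the red tray: its ring is at (258,187) and the red floor shows through the bore. In the scene view it is at (327,252). The rear sleeve is still on the rail at (192,298), and the blue sleeves and loose tools haven't moved. The gripper is clear and empty, so I'm handing in.

```bash
python3 -m pendant '0 0 0 0; 0 0 0 0'; python3 -c "
from h import *
import pickle
f,ps,g=pickle.load(open('w28.pkl','rb'))
print('ring',ring(f,ps,(258,187),z=.048,vmin=110))
S,T,_,_=pickle.load(open('f0.pkl','rb'))
print('rear',ring(T,None,(198,207),rad=10,vmin=110)); t,_=grab('top'); print(ring(t,None,(198,207),rad=10,vmin=110))
print(r.hand_in())"
```

```text
clock: 19.85
tcp_pos: [0.4459, -0.2971, 0.1917]
orientation: [2.468, 1.867, 0.21]
contact_force: [-0.5, -0.6, -0.1]
grip_width: 0.05
ring (array([ 0.47010325, -0.2884099 ]), np.float64(0.015184831340354065))
rear (array([0.5547556 , 0.11916157]), np.float64(0.014209029649641557))
(array([0.5547556 , 0.11916157]), np.float64(0.014209029649641557))
the job is handed in; nothing more can be done
None
```

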